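# Set the thumbscrew collar on the flat of a refitting stand's spindle

### The job

Close the fingers on the flat of the refitting stand's upright spindle and turn the spindle until that flat faces the brass pointer on the base. Then pick up the collar with the thumbscrew, lower it over the spindle with the screw on the flat's side to about half-way along the flat, clear of the shoulder below, and draw it sideways so that the screw's tip presses on the flat. Finish while still holding it there, level and pressed on, the flat still facing the pointer, so that a colleague can tighten the screw; leave the sherds, plain ring and tools on the counter undisturbed.

Things in the scene. Friction and masses are not known exactly. Their poses are not given: they have to be found in the camera images.
- stand: refitting stand, fixed to the counter: round grey base 130 mm across and 18 mm high with a dark hub (56 mm across) up to 45 mm; origin at the centre of its underside, z up. Its +x axis points from the spindle to the brass pointer, a 25 mm long, 8 mm wide arrow lying on the base 36 to 61 mm from the axis.
- spindle (a joint): angle of the spindle about the stand's upright axis (rad), growing counter-clockwise from above; 0 = flat faces the brass pointer; starts at 0.5 to 1.4; turns stiffly (0.05 N m) and stays where left. Fingers closed on the flat and the round side opposite stand 22 mm apart, 28 mm where they miss the flat.
- spindle_flat (a point): point on the spindle's axis at half the height of its flat, 82.5 mm above the counter; x axis square out of the flat, z up. Upright steel shaft of D section, 28 mm in diameter, one flat 23 mm wide, 8 mm from the axis, running from the shoulder (40 mm disc, top at 50 mm) to the shaft's top at 115 mm (3 mm chamfer).
- collar_center (a point): centre, half-way up, of the loose steel collar: ring 24 mm high, 47 mm outside, 35 mm bore (3.5 mm play round the spindle), lying flat on the counter, z up, about 140 g. A thumbscrew sticks out along its +x axis. Grip it by two lugs 24 mm long with flat outer faces at y = +24.5 and -24.5 mm (49 mm wide).
- collar_screw_tip (a point): tip of the collar's thumbscrew inside the bore, 11.5 mm from the collar's centre along its +x axis, at half height; it clears the flat by 3.5 mm when collar and spindle are concentric with the screw on the flat's side. Stem 6 mm thick; head 18 mm across, 35 to 43 mm from the centre. The screw does not turn.
- spacer: loose plain steel ring, 47 mm outside, 35 mm bore, 24 mm high, no screw and no lugs; leave alone; origin at the centre of its underside
- sherd_large: loose buff curved sherd, about 85 x 75 x 25 mm; leave alone
- sherd_small: loose buff curved sherd, about 70 x 50 x 20 mm; leave alone
- amphora_handle: loose black-glazed amphora handle, an arc of 22 mm round bar about 170 mm across, lying flat; leave alone
- sanding_block: loose round wooden sanding block, 76 mm across, 28 mm high; leave alone
- calliper: loose brass calliper, 130 mm long, 13 mm high, lying flat; leave alone
- brush: loose hand brush lying flat; leave alone
Not all that is in view belongs to the job. Leave any blue look-alike of the part that bears collar_center alone.

How it is judged:
By the outcome, as a careful person would: the job done as asked, in the order asked, and still so for the second after the job is handed in, while the arm keeps its last pose, push and grip.
It also fails if it takes over 58 s, if anything falls off the work surface, if the arm or the gripper's body presses on something with over 40 N, if the wrist force passes 120 N, or if a joint passes its speed limit or range.

### The arm

A 7-joint arm with a two-finger parallel gripper is mounted at the origin on the work surface. World frame = base frame: x ahead of the robot, y to its left, z up, the work surface at z = 0. Lengths are in m, angles in rad, forces in N, time in s.
With the tool pointing down it reaches from about 0.4 to 0.85 m from the base axis. Payload 4.5 kg.
Tool frame: the origin (TCP) lies midway between the tips of the shut fingers; the grasp point (between the pads) lies 19 mm behind it; z points along the fingers, y is the direction in which the jaws open and shut (so a half turn about z gives the same grasp; the last joint's range is limited). The gripper opens to 88 mm and grips with 3 to 60 N. Pads are 18 mm wide; open, the fingers measure 123 mm over their backs; the gripper's body (75 mm by 187 mm) begins 45 mm behind the grasp point.
Start: joints at [1.364, 0.689, -0.195, 1.565, 0.157, 0.902, -0.215], TCP at [0.149, -0.607, 0.239] pointing down, gripper open.
Joint ranges: [-3.01, 3.01], [-0.46, 2.08], [-1.47, 1.51], [0.13, 2.56], [-1, 4.14], [0.04, 2.09], [-2.66, 2.66]. Speed limits (rad/s): [2.57, 2.57, 3.14, 3.14, 3.14, 3.14, 3.14].

### API

Orientations are given as a unit quaternion [x, y, z, w].
In Python, from plant import r gives the robot as it stands.
- The arm moves only by the tool play_rows, never from a script. Its argument "targets" is a list of rows, each an object of numbers: "jaw": the closure, from 0 (fully open) to 1 (shut); "dx", "dy", "dz": the shift along the tool's x, y, z in m; "yaw": the turn about the tool's z in rad. A call has exactly 5 rows; each row shifts and turns the pose as measured when the row begins, along the tool's axes as they then stand; what a row does not reach is not made up. A row lasts 1/10 s, in which the tool goes at most 50 mm and 8.59 degrees, less where a joint would pass 70% of its speed; a pose out of reach is approached as far as the arm can. A call with a gripper value outside its range is refused whole. The fingers move at their own pace and stop on an object; "squeeze" is the grip in N (left out, the last holds). Time passes only in rows, so rows that do not move let the fingers close, or fill a call up. It gives the time, the measured TCP pose, the force and the opening at its end, in the units of the state.
- r.get_state(): the state, without advancing time (a new reading comes with each control period).
- r.snapshot(name): name is "side" or "top"; returns a dict with "frame" (420x560x3 uint8, red, green, blue), "z_map" (420x560 float32, m along the optical axis (not along the pixel's ray), 0 where there is no reading), "mtx" (3x3 intrinsics, pixels), "dist_coeffs" ([k1, k2, p1, p2, k3] as OpenCV has them; the pictures are not rectified), "position" and "orientation" of the camera in the world. Camera axes: x right, y up, looking along -z (the intrinsics and any distortion apply to the point x, -y, -z); pixel columns grow to the right and rows downward; lengths in m; the calibration is good to about 2 mm. A picture is of the moment at which its call begins.
- r.finish_job(): hands the job in, once; it reports no verdict.
The state is a dict: "clock": time; "q": joint angles; "qd": joint speeds; "joint_torque": joint torques, N m; "tool_pos": TCP position; "eef_rot": TCP orientation; "contact_force": force on the tool from outside, world axes, zero at the start; "moment": the same for the moment, N m; "opening": opening from 0.0 (shut) to 1.0 (fully open).
Only numpy, scipy, OpenCV 4.12 (cv2) and the standard library are available. Lean on these libraries where they do the work, as an engineer would, in place of code of your own. Each camera call takes 0.05 s, during which the arm holds its last target.

## Working session

There is one attempt and no reset: what is moved stays moved. The work goes in short steps, Python scripts to look and compute and a tool call to move; the robot and the scene stay as the last step left them, time stands still between calls to the robot, and variables do not carry over. Pictures are saved under pics/ and viewed, and the job is handed in when it is done.

Besides the shell and the picture viewer there is one more tool, called after "Call:" by a JSON object that holds its "method" and its "body", one argument or row to a line. play_rows: Moves the arm, as the interface text tells. Its arguments: {"type":"object","properties":{"targets":{"type":"array"},"squeeze":{"type":"number"}},"required":["targets"]}

```bash
ls; mkdir -p pics; cat > h.py <<'E'
import numpy as np, cv2
from scipy.spatial.transform import Rotation as R
from plant import r
def snap(n,tag):
    s=r.snapshot(n); cv2.imwrite(f'pics/{tag}.png',s['frame'][:,:,::-1]); np.savez(f'pics/{tag}.npz',**{k:np.array(v) for k,v in s.items()}); return s
def load(tag): return dict(np.load(f'pics/{tag}.npz'))
def rays(s,px):
    px=np.array(px,float).reshape(-1,1,2)
    u=cv2.undistortPoints(px,s['mtx'],s['dist_coeffs'])[:,0]
    d=np.c_[u[:,0],-u[:,1],-np.ones(len(u))]
    return np.array(s['position']),R.from_quat(s['orientation']).apply(d)
def onplane(s,px,z):
    o,d=rays(s,px); return o+d*((z-o[2])/d[:,2])[:,None]
def bydepth(s,px):
    o,d=rays(s,px); p=np.array(px,int).reshape(-1,2); return o+d*s['z_map'][p[:,1],p[:,0]][:,None]
def cloud(s):
    h,w=s['z_map'].shape; g=np.stack(np.meshgrid(np.arange(w),np.arange(h)),-1).reshape(-1,2)
    return bydepth(s,g).reshape(h,w,3)
def proj(s,P):
    c=R.from_quat(s['orientation']).inv().apply(np.array(P,float).reshape(-1,3)-s['position'])
    c=c*[1,-1,-1]
    return cv2.projectPoints(c,np.zeros(3),np.zeros(3),s['mtx'],s['dist_coeffs'])[0][:,0]
def crop(s,x0,y0,x1,y1,k,tag):
    cv2.imwrite(f'pics/{tag}.png',cv2.resize(s['frame'][y0:y1,x0:x1,::-1],None,fx=k,fy=k,interpolation=cv2.INTER_CUBIC))
E
python3 - <<'E'
from h import *
for n in('top','side'):
    s=snap(n,n+'0'); print(n,s['position'],s['orientation'],s['mtx'].tolist() if hasattr(s['mtx'],'tolist') else s['mtx'],s['dist_coeffs'])
print(r.get_state())
E
```

```text
pics
top [ 0.46383778 -0.01261774  1.21916277] [-0.0341836   0.02857287  0.71676834 -0.69588665] [[402.13309571102826, 0.0, 278.38054252742813], [0.0, 402.13309571102826, 210.43312059912535], [0.0, 0.0, 1.0]] [-0.11771219  0.          0.          0.          0.        ]
side [ 0.50732887 -0.87429973  0.69974315] [ 0.45309009 -0.029873   -0.03784533  0.89015993] [[402.39927798717866, 0.0, 283.3443994540058], [0.0, 402.39927798717866, 208.60019361414237], [0.0, 0.0, 1.0]] [-0.06260282  0.          0.          0.          0.        ]
{'clock': 0.1, 'q': array([ 1.36381788,  0.68988977, -0.19452295,  1.56622534,  0.1573333 ,
        0.90250906, -0.21507797]), 'qd': array([-0.0009729 , -0.00104976,  0.00097921, -0.00160893, -0.00168887,
       -0.00067404, -0.0031319 ]), 'joint_torque': array([-2.21265196e-03, -5.28498530e+01, -1.27146430e+00, -1.53837311e+01,
       -5.26147080e-02,  2.00499926e-03,  6.24470340e-05]), 'tool_pos': array([ 0.14885327, -0.60643679,  0.23800069]), 'eef_rot': array([ 9.92754461e-01,  1.20157853e-01, -1.70085740e-04, -8.00684593e-04]), 'contact_force': array([-0.08596499, -0.28667378,  1.00143157]), 'moment': array([ 0.01723062,  0.01379083, -0.02099236]), 'opening': 1.0001868917965158}
```

View pics/top0.png

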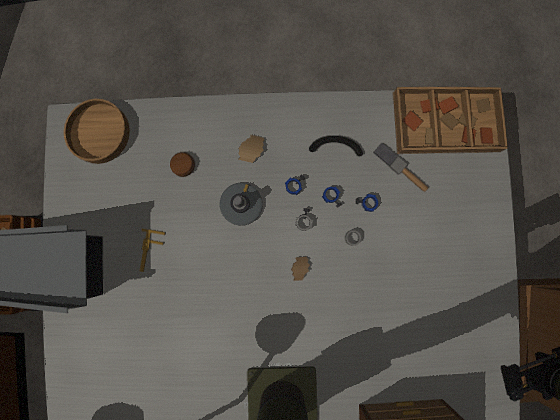

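View pics/side0.png

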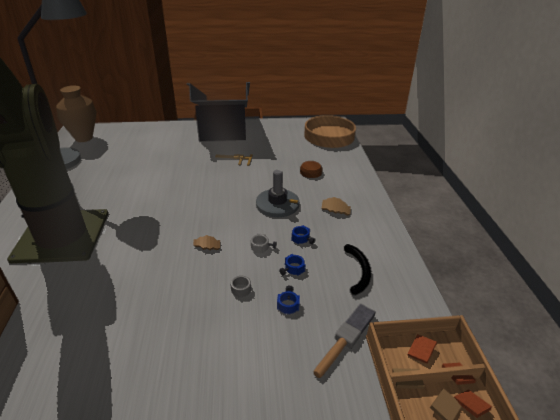

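```bash
python3 - <<'E'
from h import *
t=load('top0'); s=load('side0')
crop(t,210,160,390,260,4,'ct0'); crop(s,190,160,330,300,4,'cs0')
P=cloud(t)
for px in [(306,222),(355,236),(239,202),(247,187)]: print(px,onplane(t,[px],.024)[0],P[px[1],px[0]])
for z in(.018,.045,.115): print(onplane(t,[(240,203)],z))
E
```

```text
(306, 222) [ 0.53334402 -0.08584371  0.024     ] [ 0.53451703 -0.0870795   0.00383005]
(355, 236) [ 0.48716479 -0.23038722  0.024     ] [ 0.48766268 -0.23503526 -0.00150936]
(239, 202) [0.59924378 0.11250765 0.024     ] [0.58882085 0.10287608 0.11599812]
(247, 187) [0.64384611 0.08752028 0.024     ] [0.64434316 0.08779679 0.02069981]
[[0.5968038  0.11017831 0.018     ]]
[[0.59381496 0.10741808 0.045     ]]
[[0.58606612 0.10026191 0.115     ]]
```

View pics/ct0.png

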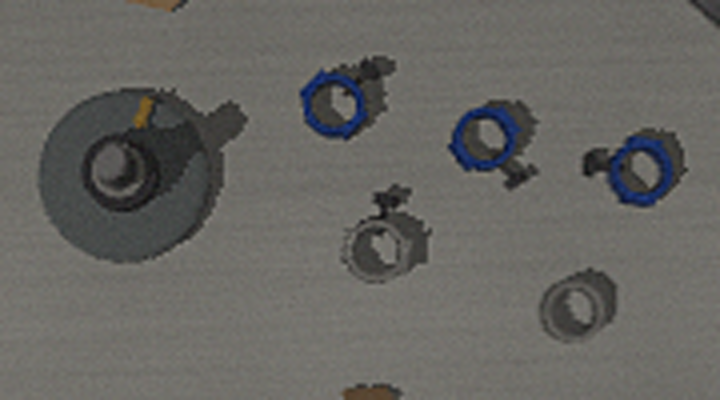

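View pics/cs0.png

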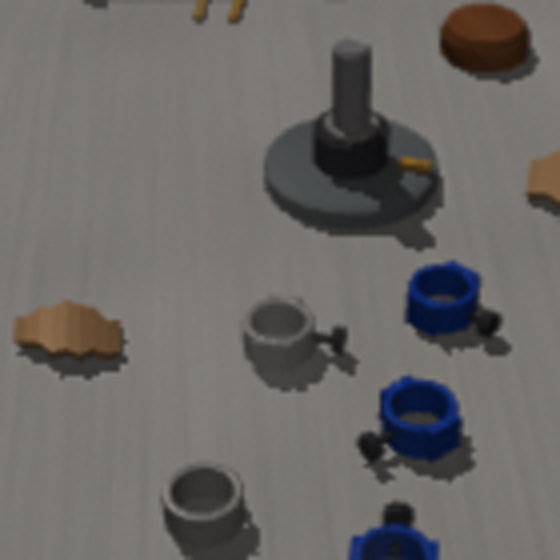

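```bash
python3 - <<'E'
from h import *
for tag,cx,reg in (('top0',0,None),('side0',0,None)):
    s=load(tag); P=cloud(s); Z=P[...,2]
    hsv=cv2.cvtColor(s['frame'],cv2.COLOR_RGB2HSV)
    near=np.hypot(P[...,0]-.595,P[...,1]-.107)<.075
    m=near&(Z>.012)&(Z<.022)
    pts=P[m][:,:2]; (c,rad)=cv2.minEnclosingCircle(pts.astype(np.float32)); print(tag,'base',c,rad,m.sum(),np.median(P[m][:,2]))
    # top of shaft
    m=near&(Z>.108); q=P[m]; print('top',q.mean(0),np.ptp(q,axis=0),m.sum())
    ys,xs=np.nonzero(m); print(xs.mean(),ys.mean())
    # pointer
    m=near&(hsv[...,0]>12)&(hsv[...,0]<32)&(hsv[...,1]>110); ys,xs=np.nonzero(m); q=onplane(s,np.c_[xs,ys],.02); print('ptr',q.mean(0),len(xs))
    # collar
    n2=np.hypot(P[...,0]-.533,P[...,1]+.085)<.06
    m=n2&(Z>.019); q=P[m]; 
    g=hsv[...,2]
    print('collar hi',q.mean(0),m.sum(),np.median(q[:,2]),q[:,:2].min(0),q[:,:2].max(0))
s=load('top0');P=cloud(s);Z=P[...,2]
np.set_printoptions(linewidth=220)
print((Z[206:232,294:320]*1000).round().astype(int))
print((Z[194:212,230:250]*1000).round().astype(int))
E
```

```text
top0 base (0.5957754254341125, 0.10928530246019363) 0.06512107700109482 1062 0.017083156379617437
top [0.59485878 0.10710433 0.11378596] [0.02539606 0.02527358 0.01033523] 67
237.52238805970148 199.97014925373134
ptr [0.64257244 0.09264411 0.02      ] 21
collar hi [ 0.5364796  -0.07968707  0.02318415] 109 0.02296510584492717 [ 0.51238408 -0.10393578] [ 0.57553212 -0.05307393]
side0 base (0.5952305793762207, 0.10600141435861588) 0.06601932644844055 595 0.01815665854164783
top [0.59373615 0.10143368 0.113893  ] [0.025778   0.02347658 0.00980448] 51
277.2549019607843 172.54901960784315
ptr [0.64121162 0.09328995 0.02      ] 24
collar hi [ 0.53546103 -0.08360143  0.0232481 ] 134 0.023456100582915307 [ 0.51150791 -0.10835286] [ 0.57308843 -0.05811384]
[[  -1    0   -3   -2   -4    1   -2   -3    2    0    1    0    0   -3   -2    0   -1   -2   -2    1    1   -2   -1   -2   -2   -1]
 [  -1    1    0    1    0   -2    0   -2    1    2   -4   -3    1   -2   -4   -1    1    2   -3    0   -1   -2    3    0   -1   -3]
 [  -4    3   -6   -3   -4   -3    0    4    2    0   16   16   20   -1    0 
[... 3910 characters left out ...]
07  89  70  53  50  51  41  45  43]
 [ 20  47  45  51  50 111 113 109 114 111 106  95  79  60  47  49  50  45  45  36]
 [ 19  43  47  51  51  52  98 103 100  99  92  78  62  52  51  51  44  43  45  31]
 [ 16  45  49  43  51  50  50  70  78  77  66  61  52  51  51  47  46  44  46  21]
 [ 18  23  44  41  45  47  52  48  50  49  51  50  48  48  44  45  43  45  37  21]
 [ 18  19  42  44  43  46  52  50  44  50  50  52  51  47  43  48  47  45  20  13]
 [ 19  18  23  40  47  44  44  47  48  48  48  45  48  42  47  44  42  31  17  15]
 [ 17  16  17  15  42  45  43  46  45  45  46  44  46  49  43  42  28  19  18  13]
 [ 20  17  17  14  16  19  46  43  46  42  40  45  44  45  39  26  20  17  19  17]]
```

```bash
python3 - <<'E'
from h import *
from scipy.optimize import least_squares
def fit(q,rad=None):
    f=(lambda p:np.hypot(q[:,0]-p[0],q[:,1]-p[1])-(rad or p[2]))
    x=least_squares(f,[*q.mean(0)[:2],.03],loss='soft_l1',f_scale=.001).x; return x
for tag in('top0','side0'):
    s=load(tag); P=cloud(s); Z=P[...,2]
    hsv=cv2.cvtColor(s['frame'],cv2.COLOR_RGB2HSV).astype(float)
    near=np.hypot(P[...,0]-.595,P[...,1]-.107)<.08
    def outer(m,z):
        cs,_=cv2.findContours(m.astype(np.uint8),cv2.RETR_EXTERNAL,cv2.CHAIN_APPROX_NONE)
        c=max(cs,key=cv2.contourArea)[:,0]; return onplane(s,c,z)
    m=near&(Z>.010)
    q=outer(m,.018); f=fit(q); print(tag,'base',f, len(q))
    if tag=='top0':
        m=near&(Z>.036); q=outer(m,.045); print('hub',fit(q)); 
    rgb=s['frame'].astype(float); w=np.clip(rgb[...,0]-rgb[...,2]-15,0,None)*near
    ys,xs=np.nonzero(w>0); q=onplane(s,np.c_[xs,ys],.020); ww=w[ys,xs]
    c=(q*ww[:,None]).sum(0)/ww.sum(); 
    ev,V=np.linalg.eigh(np.cov((q[:,:2]).T,aweights=ww)); v=V[:,1]; v=v*np.sign(v[0])
    print('ptr',c,'axis dir',np.arctan2(v[1],v[0]),'ang from base',np.arctan2(*(c[:2]-f[:2])[::-1]),np.hypot(*(c[:2]-f[:2])),len(xs))
crop(load('side0'),255,160,310,215,10,'ps'); crop(load('top0'),215,178,270,228,10,'pt')
E
```

```text
top0 base [0.59511406 0.10886524 0.06313425] 121
hub [0.59535381 0.10873396 0.0268197 ]
ptr [0.6425064  0.09314134 0.02      ] axis dir -0.35167911119954426 ang from base -0.320353216966387 0.049932705917469865 27
side0 base [0.59567139 0.11180023 0.07349802] 135
ptr [0.64169798 0.09502231 0.02      ] axis dir -0.4341147808046138 ang from base -0.34955717151420246 0.04898924392050033 29
```

View pics/pt.png

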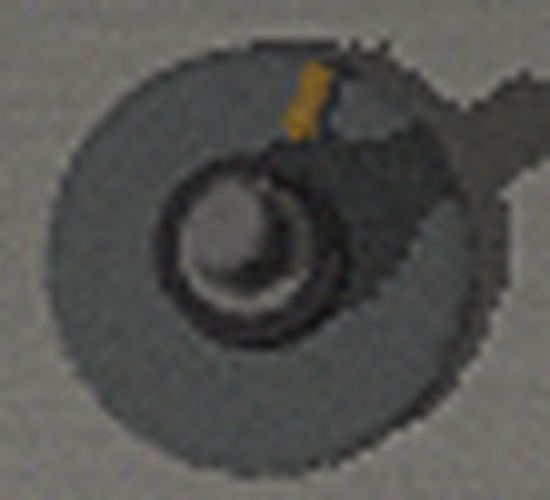

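View pics/ps.png

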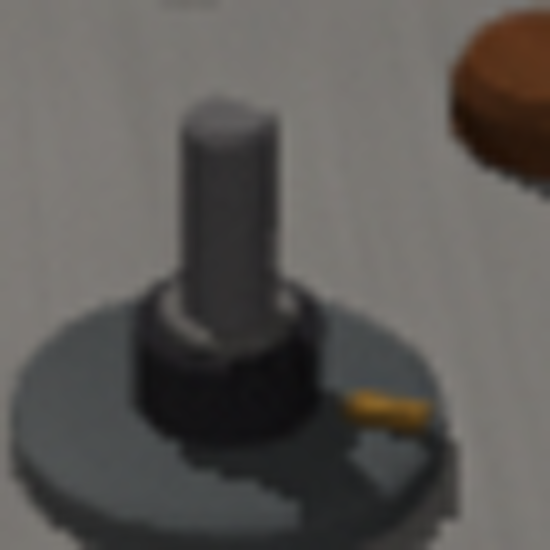

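Candidates for the collar, in top-view pixels:
- Grey ring with a dark screw and lugs at (306,222), side view (260,242). This fits the description.
- Plain grey ring at (355,236). It has no screw, so it is the spacer.
- Blue look-alikes at (295,185), (333,195) and (371,203). Leave these alone.

The enlarged crop confirms the grey one with the screw. The brass pointer is at about (246,188), along −0.33 rad. The flat appears to face about 1.0 rad.

Next I move towards the spindle.

Call:
{"method": "play_rows", "body": {
  "targets": [
    {"jaw": 0,"dx": 0.042,"dy": -0.026,"dz": 0,"yaw": 0},
    {"jaw": 0,"dx": 0.042,"dy": -0.026,"dz": 0,"yaw": 0},
    {"jaw": 0,"dx": 0.042,"dy": -0.026,"dz": 0,"yaw": 0},
    {"jaw": 0,"dx": 0.042,"dy": -0.026,"dz": 0,"yaw": 0},
    {"jaw": 0,"dx": 0.042,"dy": -0.026,"dz": 0,"yaw": 0}
  ]
}}

```text
clock: 0.6
tool_pos: [0.3181, -0.4325, 0.2346]
eef_rot: [0.994, 0.111, -0.003, -0.0]
contact_force: [0.6, -0.6, -0.6]
opening: 1.002
```

```bash
cat >> h.py <<'E'
def st():
    s=r.get_state(); M=R.from_quat(s['eef_rot']).as_matrix()
    f=np.round
    print('t',f(s['clock'],2),'pos',f(s['tool_pos'],4),'ty',f(np.arctan2(M[1,1],M[0,1]),3),'tilt',f(M[:2,2],4),'F',f(s['contact_force'],1),'Mo',f(s['moment'],2),'op',f(s['opening'],4),f(s['opening']*88,1),'q',f(s['q'],2))
    return s,M
def go(x,y,z,ty=None):
    s,M=st(); d=M.T@(np.array([x,y,z])-s['tool_pos']); a=np.arctan2(M[1,1],M[0,1])
    print('tool delta',d.round(4),'len',np.linalg.norm(d).round(3))
    if ty is not None:
        e=-(ty-a); print('yaw',((e+np.pi/2)%np.pi-np.pi/2).round(4),'alt', ((e)%np.pi).round(3))
E
python3 -c "
from h import *
go(.595,.107,.2,1.02)"
```

```text
t 0.6 pos [ 0.3181 -0.4325  0.2346] ty -1.349 tilt [-0.0064 -0.0004] F [ 0.6 -0.6 -0.6] Mo [-0.02 -0.09 -0.03] op 1.0018 88.2 q [ 0.95  0.58 -0.16  1.83  0.14  0.74 -0.64]
tool delta [ 0.389  -0.4653  0.0326] len 0.607
yaw 0.7726 alt 0.773
```

```bash
cat >> h.py <<'E'
def plan(x,y,z,yaw,n):
    s=r.get_state(); M=R.from_quat(s['eef_rot']).as_matrix()
    step=(np.array([x,y,z])-s['tool_pos'])/n; 
    for i in range(n):
        print(i,(M.T@step).round(3),round(yaw/n,3)); M=M@R.from_euler('z',yaw/n).as_matrix()
E
python3 -c "
from h import *
plan(.595,.107,.2,-2.17,15)"
```

```text
0 [ 0.026 -0.031  0.002] -0.145
1 [ 0.03  -0.027  0.002] -0.145
2 [ 0.034 -0.022  0.002] -0.145
3 [ 0.037 -0.017  0.002] -0.145
4 [ 0.039 -0.012  0.002] -0.145
5 [ 0.04  -0.006  0.002] -0.145
6 [ 0.04  -0.     0.002] -0.145
7 [0.04  0.006 0.002] -0.145
8 [0.039 0.011 0.002] -0.145
9 [0.037 0.017 0.002] -0.145
10 [0.034 0.022 0.002] -0.145
11 [0.03  0.027 0.002] -0.145
12 [0.026 0.031 0.002] -0.145
13 [0.022 0.034 0.002] -0.145
14 [0.016 0.037 0.002] -0.145
```

Call:
{"method": "play_rows", "body": {
  "targets": [
    {"jaw": 0,"dx": 0.026,"dy": -0.031,"dz": 0.002,"yaw": -0.145},
    {"jaw": 0,"dx": 0.03,"dy": -0.027,"dz": 0.002,"yaw": -0.145},
    {"jaw": 0,"dx": 0.034,"dy": -0.022,"dz": 0.002,"yaw": -0.145},
    {"jaw": 0,"dx": 0.037,"dy": -0.017,"dz": 0.002,"yaw": -0.145},
    {"jaw": 0,"dx": 0.039,"dy": -0.012,"dz": 0.002,"yaw": -0.145}
  ]
}}

```text
clock: 1.1
tool_pos: [0.4153, -0.2424, 0.2233]
eef_rot: [0.884, 0.468, -0.002, -0.001]
contact_force: [0.6, 0.3, 0.4]
opening: 0.996
```

```bash
python3 -c "
from h import *
st()
plan(.595,.107,.2,-1.5,10)"
```

```text
t 1.1 pos [ 0.4153 -0.2424  0.2233] ty -0.598 tilt [-0.0045 -0.0006] F [0.6 0.3 0.4] Mo [-0.04 -0.09 -0.  ] op 0.9959 87.6 q [ 0.66  0.54 -0.36  2.    0.31  0.65 -0.49]
0 [ 0.039 -0.005  0.002] -0.15
1 [0.039 0.001 0.002] -0.15
2 [0.039 0.007 0.002] -0.15
3 [0.037 0.013 0.002] -0.15
4 [0.035 0.018 0.002] -0.15
5 [0.032 0.023 0.002] -0.15
6 [0.028 0.028 0.002] -0.15
7 [0.024 0.031 0.002] -0.15
8 [0.019 0.035 0.002] -0.15
9 [0.013 0.037 0.002] -0.15
```

Call:
{"method": "play_rows", "body": {
  "targets": [
    {"jaw": 0,"dx": 0.039,"dy": -0.005,"dz": 0.002,"yaw": -0.149},
    {"jaw": 0,"dx": 0.039,"dy": 0.001,"dz": 0.002,"yaw": -0.149},
    {"jaw": 0,"dx": 0.039,"dy": 0.007,"dz": 0.002,"yaw": -0.149},
    {"jaw": 0,"dx": 0.037,"dy": 0.013,"dz": 0.002,"yaw": -0.149},
    {"jaw": 0,"dx": 0.035,"dy": 0.018,"dz": 0.002,"yaw": -0.149}
  ]
}}

```text
clock: 1.6
tool_pos: [0.5068, -0.0601, 0.2116]
eef_rot: [0.651, 0.759, -0.003, -0.002]
contact_force: [0.8, -0.2, -1.3]
opening: 0.999
```

Call:
{"method": "play_rows", "body": {
  "targets": [
    {"jaw": 0,"dx": 0.032,"dy": 0.023,"dz": 0.002,"yaw": -0.149},
    {"jaw": 0,"dx": 0.028,"dy": 0.028,"dz": 0.002,"yaw": -0.149},
    {"jaw": 0,"dx": 0.024,"dy": 0.031,"dz": 0.002,"yaw": -0.149},
    {"jaw": 0,"dx": 0.019,"dy": 0.035,"dz": 0.002,"yaw": -0.149},
    {"jaw": 0,"dx": 0.013,"dy": 0.037,"dz": 0.002,"yaw": -0.149}
  ]
}}

```text
clock: 2.1
tool_pos: [0.5984, 0.1219, 0.1987]
eef_rot: [0.328, 0.945, -0.003, -0.004]
contact_force: [1.0, -1.2, 0.5]
opening: 0.998
```

```bash
python3 -c "
from h import *
go(.595,.107,.18,1.02)"
```

```text
t 2.1 pos [0.5984 0.1219 0.1987] ty 0.902 tilt [-0.0095 -0.0033] F [ 1.  -1.2  0.5] Mo [ 0.04 -0.18 -0.02] op 0.9981 87.8 q [ 0.11  0.8  -0.71  1.63  0.61  0.96  0.08]
tool delta [-0.0066 -0.0136  0.0188] len 0.024
yaw -0.1179 alt 3.024
```

Call:
{"method": "play_rows", "body": {
  "targets": [
    {"jaw": 0,"dx": -0.006,"dy": -0.013,"dz": 0.0,"yaw": -0.118},
    {"jaw": 0,"dx": 0,"dy": 0,"dz": 0.0,"yaw": 0},
    {"jaw": 0,"dx": 0,"dy": 0,"dz": 0.0,"yaw": 0},
    {"jaw": 0,"dx": 0,"dy": 0,"dz": 0.03,"yaw": 0},
    {"jaw": 0,"dx": 0,"dy": 0,"dz": 0.03,"yaw": 0}
  ]
}}

```text
clock: 2.6
tool_pos: [0.5978, 0.1171, 0.14]
eef_rot: [0.27, 0.963, 0.003, -0.002]
contact_force: [-0.9, 0.2, -0.0]
opening: 1.0
```

```bash
python3 -c "
from h import *
go(.595,.107,.062,1.02)"
```

```text
t 2.6 pos [0.5978 0.1171 0.14  ] ty 1.024 tilt [-0.002   0.0064] F [-0.9  0.2 -0. ] Mo [ 0.03 -0.18 -0.05] op 0.9995 88.0 q [ 0.11  0.88 -0.7   1.69  0.71  0.85  0.13]
tool delta [-0.0032 -0.0104  0.0779] len 0.079
yaw 0.0041 alt 0.004
```

Call:
{"method": "play_rows", "body": {
  "targets": [
    {"jaw": 0,"dx": -0.003,"dy": -0.01,"dz": 0.0,"yaw": 0},
    {"jaw": 0,"dx": 0,"dy": 0,"dz": 0.025,"yaw": 0},
    {"jaw": 0,"dx": 0,"dy": 0,"dz": 0.025,"yaw": 0},
    {"jaw": 0,"dx": 0,"dy": 0,"dz": 0.022,"yaw": 0},
    {"jaw": 0,"dx": 0,"dy": 0,"dz": 0.0,"yaw": 0}
  ]
}}

```text
clock: 3.1
tool_pos: [0.5942, 0.0996, 0.0677]
eef_rot: [0.277, 0.961, -0.0, -0.002]
contact_force: [-0.2, -0.5, 1.1]
opening: 1.001
```

```bash
python3 -c "
from h import *
go(.595,.107,.062,1.02)
s=snap('top','top1');crop(s,200,150,300,250,6,'c1')
s=snap('side','side1');crop(s,230,110,330,220,6,'c2')"
```

```text
t 3.1 pos [0.5942 0.0996 0.0677] ty 1.009 tilt [-0.0032  0.0001] F [-0.2 -0.5  1.1] Mo [ 0.03 -0.2  -0.02] op 1.0008 88.1 q [ 0.1   0.97 -0.62  1.74  0.81  0.71  0.05]
tool delta [0.0033 0.0067 0.0057] len 0.009
yaw -0.0107 alt 3.131
```

View pics/c2.png

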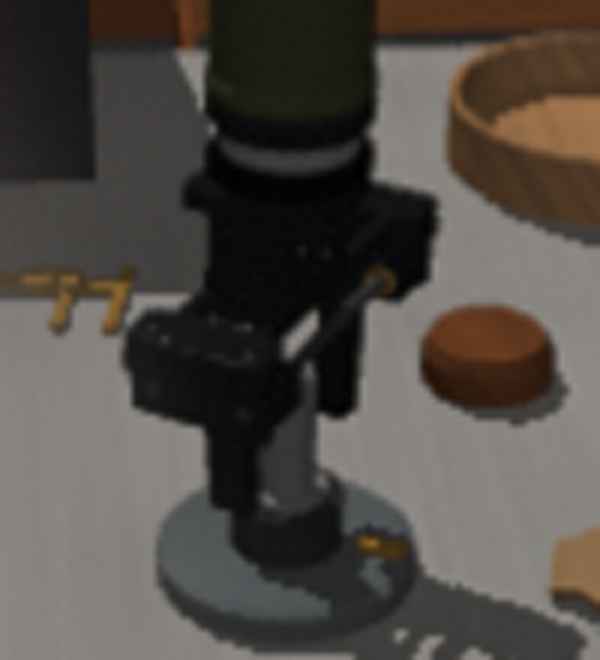

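Call:
{"method": "play_rows", "body": {
  "targets": [
    {"jaw": 0.3,"dx": 0.003,"dy": 0.007,"dz": 0.005,"yaw": -0.01},
    {"jaw": 0.6,"dx": 0,"dy": 0,"dz": 0,"yaw": 0},
    {"jaw": 0.6,"dx": 0,"dy": 0,"dz": 0,"yaw": 0},
    {"jaw": 0.6,"dx": 0,"dy": 0,"dz": 0.0,"yaw": 0},
    {"jaw": 0.6,"dx": 0,"dy": 0,"dz": 0.0,"yaw": 0}
  ],
  "squeeze": 15
}}

```text
clock: 3.7
tool_pos: [0.6004, 0.1101, 0.0704]
eef_rot: [0.272, 0.962, 0.004, 0.004]
contact_force: [0.2, -0.9, 0.0]
opening: 0.57
```

```bash
python3 -c "
from h import *
go(.595,.107,.062,1.02)"
```

```text
t 3.7 pos [0.6004 0.1101 0.0704] ty 1.019 tilt [0.0093 0.0049] F [ 0.2 -0.9  0. ] Mo [-0.   -0.15  0.  ] op 0.5704 50.2 q [ 0.08  0.97 -0.62  1.73  0.81  0.71  0.05]
tool delta [ 0.0031 -0.0055  0.0083] len 0.01
yaw -0.0011 alt 3.14
```

```bash
python3 -c "
from h import *
for i in range(4):
    st(); r.snapshot('side')"
```

```text
t 3.7 pos [0.6004 0.1101 0.0704] ty 1.019 tilt [0.0093 0.0049] F [ 0.2 -0.9  0. ] Mo [-0.   -0.15  0.  ] op 0.5704 50.2 q [ 0.08  0.97 -0.62  1.73  0.81  0.71  0.05]
t 3.75 pos [0.6004 0.1101 0.0703] ty 1.019 tilt [0.0092 0.005 ] F [ 0.2 -0.2 -0.5] Mo [ 0.   -0.17  0.01] op 0.5257 46.3 q [ 0.08  0.97 -0.62  1.73  0.81  0.71  0.05]
t 3.8 pos [0.6003 0.1101 0.0702] ty 1.019 tilt [0.0089 0.0049] F [ 0.1 -0.6 -0.3] Mo [-0.02 -0.11 -0.09] op 0.4766 41.9 q [ 0.08  0.97 -0.62  1.73  0.81  0.71  0.05]
t 3.85 pos [0.6002 0.11   0.0701] ty 1.019 tilt [0.0088 0.0048] F [ 0.5 -0.9 -0.5] Mo [ 0.01 -0.16  0.06] op 0.4372 38.5 q [ 0.08  0.97 -0.62  1.73  0.81  0.71  0.05]
```

Call:
{"method": "play_rows", "body": {
  "targets": [
    {"jaw": 0.6,"dx": 0.003,"dy": -0.005,"dz": 0.008,"yaw": 0},
    {"jaw": 0.6,"dx": 0,"dy": 0,"dz": 0,"yaw": 0},
    {"jaw": 0.7,"dx": 0,"dy": 0,"dz": 0,"yaw": 0},
    {"jaw": 0.85,"dx": 0,"dy": 0,"dz": 0.0,"yaw": 0},
    {"jaw": 1,"dx": 0,"dy": 0,"dz": 0.0,"yaw": 0}
  ]
}}

```text
clock: 4.4
tool_pos: [0.5938, 0.1063, 0.0605]
eef_rot: [0.273, 0.962, 0.003, 0.003]
contact_force: [0.5, 0.8, 0.4]
opening: 0.245
```

```bash
python3 -c "
from h import *
go(.595,.107,.062,1.02)"
```

```text
t 4.4 pos [0.5938 0.1063 0.0605] ty 1.019 tilt [0.0067 0.0034] F [0.5 0.8 0.4] Mo [-0.19 -0.07 -0.07] op 0.2449 21.5 q [ 0.08  0.97 -0.61  1.75  0.83  0.69  0.03]
tool delta [-0.0007  0.0012 -0.0014] len 0.002
yaw -0.0013 alt 3.14
```

Call:
{"method": "play_rows", "body": {
  "targets": [
    {"jaw": 1,"dx": 0,"dy": 0,"dz": 0,"yaw": 0},
    {"jaw": 1,"dx": 0,"dy": 0,"dz": 0,"yaw": 0},
    {"jaw": 1,"dx": 0,"dy": 0,"dz": 0,"yaw": 0.0},
    {"jaw": 1,"dx": 0,"dy": 0,"dz": 0.0,"yaw": 0.0},
    {"jaw": 1,"dx": 0,"dy": 0,"dz": 0.0,"yaw": 0.0}
  ],
  "squeeze": 30
}}

```text
clock: 4.9
tool_pos: [0.5938, 0.1063, 0.0606]
eef_rot: [0.273, 0.962, 0.002, 0.003]
contact_force: [0.4, -0.6, -0.8]
opening: 0.245
```

```bash
python3 -c "
from h import *
st()"
```

```text
t 4.9 pos [0.5938 0.1063 0.0606] ty 1.019 tilt [0.0065 0.0029] F [ 0.4 -0.6 -0.8] Mo [-0.25  0.05 -0.07] op 0.2448 21.5 q [ 0.08  0.97 -0.6   1.75  0.83  0.69  0.03]
```

Call:
{"method": "play_rows", "body": {
  "targets": [
    {"jaw": 1,"dx": 0.0003,"dy": 0,"dz": 0,"yaw": 0.1},
    {"jaw": 1,"dx": 0.0003,"dy": 0,"dz": 0,"yaw": 0.1},
    {"jaw": 1,"dx": 0.0003,"dy": 0,"dz": 0,"yaw": 0.1},
    {"jaw": 1,"dx": 0.0003,"dy": 0,"dz": 0.0,"yaw": 0.1},
    {"jaw": 1,"dx": 0.0003,"dy": 0,"dz": 0.0,"yaw": 0.1}
  ],
  "squeeze": 30
}}

```text
clock: 5.4
tool_pos: [0.5935, 0.108, 0.0606]
eef_rot: [0.509, 0.861, 0.004, 0.002]
contact_force: [1.0, 0.4, -1.2]
opening: 0.243
```

```bash
python3 -c "
from h import *
st()"
```

```text
t 5.4 pos [0.5935 0.108  0.0606] ty 0.502 tilt [0.0078 0.0042] F [ 1.   0.4 -1.2] Mo [-0.53  0.12  0.04] op 0.2434 21.4 q [ 0.01  0.94 -0.48  1.75  0.7   0.61 -0.38]
```

Call:
{"method": "play_rows", "body": {
  "targets": [
    {"jaw": 1,"dx": 0.0003,"dy": 0,"dz": 0,"yaw": 0.1},
    {"jaw": 1,"dx": 0.0003,"dy": 0,"dz": 0,"yaw": 0.1},
    {"jaw": 1,"dx": 0.0003,"dy": 0,"dz": 0,"yaw": 0.1},
    {"jaw": 1,"dx": 0.0003,"dy": 0,"dz": 0.0,"yaw": 0.1},
    {"jaw": 1,"dx": 0.0003,"dy": 0,"dz": 0.0,"yaw": 0.1}
  ]
}}

```text
clock: 5.9
tool_pos: [0.5941, 0.1097, 0.0605]
eef_rot: [0.713, 0.701, 0.005, 0.002]
contact_force: [2.2, 0.4, -1.5]
opening: 0.251
```

Call:
{"method": "play_rows", "body": {
  "targets": [
    {"jaw": 1,"dx": 0.0003,"dy": 0,"dz": 0,"yaw": 0.1},
    {"jaw": 1,"dx": 0.0003,"dy": 0,"dz": 0,"yaw": 0.1},
    {"jaw": 1,"dx": 0.0003,"dy": 0,"dz": 0,"yaw": 0.1},
    {"jaw": 1,"dx": 0,"dy": 0,"dz": 0.0,"yaw": 0},
    {"jaw": 1,"dx": 0,"dy": 0,"dz": 0.0,"yaw": 0}
  ]
}}

```text
clock: 6.4
tool_pos: [0.5948, 0.1104, 0.0605]
eef_rot: [0.813, 0.582, 0.005, 0.002]
contact_force: [1.7, 0.4, -0.5]
opening: 0.248
```

```bash
python3 -c "
from h import *
go(.5926,.1099,.0606,-.33)"
```

```text
t 6.4 pos [0.5948 0.1104 0.0605] ty -0.328 tilt [0.0094 0.0024] F [ 1.7  0.4 -0.5] Mo [-0.26  0.53 -0.06] op 0.2482 21.8 q [-0.11  0.92 -0.27  1.76  0.44  0.52 -0.99]
tool delta [-0.0012 -0.0019 -0.0001] len 0.002
yaw 0.0024 alt 0.002
```

Call:
{"method": "play_rows", "body": {
  "targets": [
    {"jaw": 0.5,"dx": 0,"dy": 0,"dz": 0,"yaw": 0},
    {"jaw": 0.3,"dx": 0,"dy": 0,"dz": 0,"yaw": 0},
    {"jaw": 0.2,"dx": 0,"dy": 0,"dz": 0,"yaw": 0},
    {"jaw": 0.1,"dx": 0,"dy": 0,"dz": 0.0,"yaw": 0},
    {"jaw": 0,"dx": 0,"dy": 0,"dz": -0.01,"yaw": 0}
  ]
}}

```text
clock: 6.9
tool_pos: [0.594, 0.1109, 0.0701]
eef_rot: [0.811, 0.584, 0.005, 0.001]
contact_force: [0.6, -0.5, -0.5]
opening: 0.674
```

Call:
{"method": "play_rows", "body": {
  "targets": [
    {"jaw": 0,"dx": 0,"dy": 0,"dz": -0.03,"yaw": 0},
    {"jaw": 0,"dx": 0,"dy": 0,"dz": -0.04,"yaw": 0},
    {"jaw": 0,"dx": 0,"dy": 0,"dz": -0.04,"yaw": 0},
    {"jaw": 0,"dx": 0,"dy": 0,"dz": -0.03,"yaw": 0},
    {"jaw": 0,"dx": 0,"dy": 0,"dz": 0,"yaw": 0}
  ]
}}

```text
clock: 7.4
tool_pos: [0.593, 0.111, 0.2188]
eef_rot: [0.811, 0.585, 0.006, 0.001]
contact_force: [0.5, -0.2, -0.1]
opening: 1.002
```

```bash
python3 - <<'E'
from h import *
st()
s=load('top0'); P=cloud(s);Z=P[...,2]
res=[]
for tag in('top0','side0'):
    s=load(tag);P=cloud(s);Z=P[...,2]
    m=((np.hypot(P[...,0]-.533,P[...,1]+.082)<.032)&(Z>.016)&(Z<.03)).astype(np.uint8)
    cs,_=cv2.findContours(m,cv2.RETR_EXTERNAL,cv2.CHAIN_APPROX_NONE); c=max(cs,key=cv2.contourArea)
    q=onplane(s,c[:,0],.024)[:,:2]*1000
    print(tag,'rect',cv2.minAreaRect(q.astype(np.float32)),'circ',cv2.minEnclosingCircle(q.astype(np.float32)))
    # bore interior in plane .024 : hole contour
    rgb=s['frame'].astype(int)
    dark=(rgb.max(2)<60)&(np.hypot(P[...,0]-.57,P[...,1]+.08)<.022)&(Z>.006)
    ys,xs=np.nonzero(dark); q=onplane(s,np.c_[xs,ys],.012); print('screw dark',len(xs),q.mean(0), xs.mean(),ys.mean(),'by depth',P[dark].mean(0))
crop(load('top0'),285,195,325,235,14,'cc')
crop(load('side0'),235,220,290,270,11,'cc2')
E
```

```text
t 7.4 pos [0.593  0.111  0.2188] ty -0.321 tilt [0.0102 0.0055] F [ 0.5 -0.2 -0.1] Mo [-0.03 -0.1   0.02] op 1.0016 88.1 q [-0.04  0.7  -0.39  1.66  0.33  0.84 -0.88]
top0 rect ((532.9864501953125, -78.69051361083984), (45.26099395751953, 50.645965576171875), 24.862882614135742) circ ((534.5140991210938, -79.03993225097656), 26.833585739135742)
screw dark 27 [ 0.56755994 -0.0876417   0.012     ] 305.962962962963 210.88888888888889 by depth [ 0.56715384 -0.08735354  0.01662042]
side0 rect ((534.552978515625, -85.5705795288086), (55.69770812988281, 45.896156311035156), 88.27030944824219) circ ((532.4624633789062, -85.46228790283203), 31.2546443939209)
screw dark 31 [ 0.56579549 -0.08928184  0.012     ] 272.16129032258067 244.74193548387098 by depth [ 0.56550905 -0.0928766   0.0151278 ]
```

View pics/cc.png

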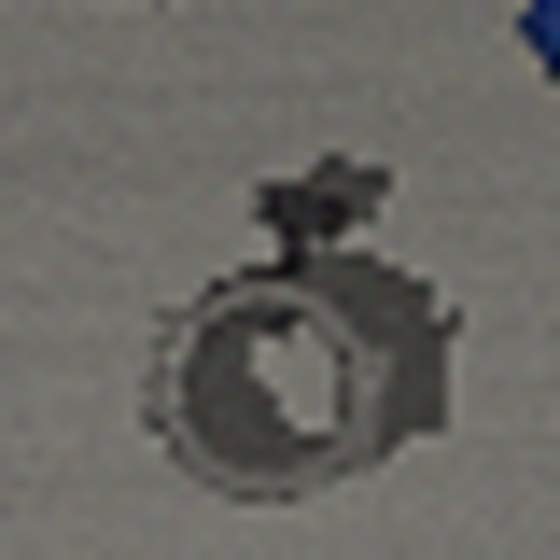

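View pics/cc2.png

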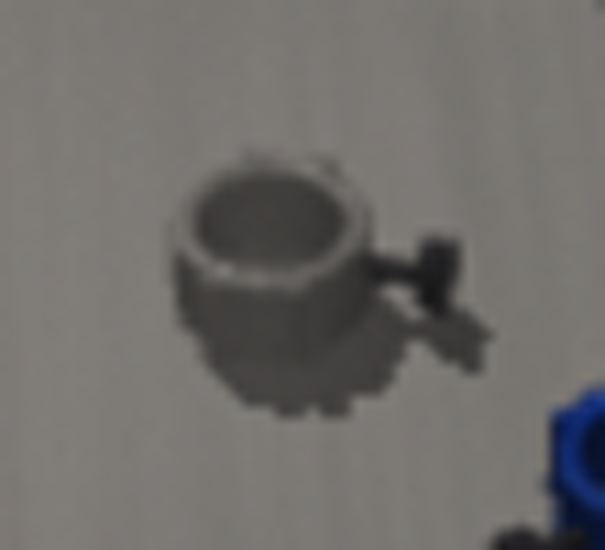

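```bash
python3 - <<'E'
from h import *
for tag,a,b,c in(('top0',(303.9,222.3),(305.7,209.8),(305.6,214)),('side0',(259.0,240.1),(274.6,244.6),(271,244.4))):
    s=load(tag); A=onplane(s,[a],.024)[0]; B=onplane(s,[b],.012)[0]; C=onplane(s,[c],.012)[0]
    d=B-A;e=C-A; print(tag,A,B,np.hypot(*d[:2]),np.arctan2(d[1],d[0]),np.arctan2(e[1],e[0]))
    # ring circle fit: outer contour of rim by depth
    P=cloud(s);Z=P[...,2]
    m=(np.hypot(P[...,0]-.533,P[...,1]+.082)<.028)&(Z>.019)&(Z<.03)
    q=P[m]; print('rim mean',q.mean(0), (q[:,:2].min(0)+q[:,:2].max(0))/2)
s=snap('top','top2'); crop(s,200,150,300,250,6,'c3'); s=snap('side','side2'); crop(s,230,130,330,220,7,'c4')
E
```

```text
top0 [ 0.53263884 -0.07956277  0.024     ] [ 0.57087242 -0.08696381  0.012     ] 0.038943321466696434 -0.191209437331185 -0.2547634340171289
rim mean [ 0.53341109 -0.07916785  0.02344152] [ 0.53364446 -0.0799105 ]
side0 [ 0.5322673  -0.08248124  0.024     ] [ 0.57212971 -0.08920861  0.012     ] 0.04042609082415292 -0.1671896227080573 -0.17038152687386648
rim mean [ 0.53351946 -0.08314224  0.02337853] [ 0.53363237 -0.08323335]
```

View pics/c4.png

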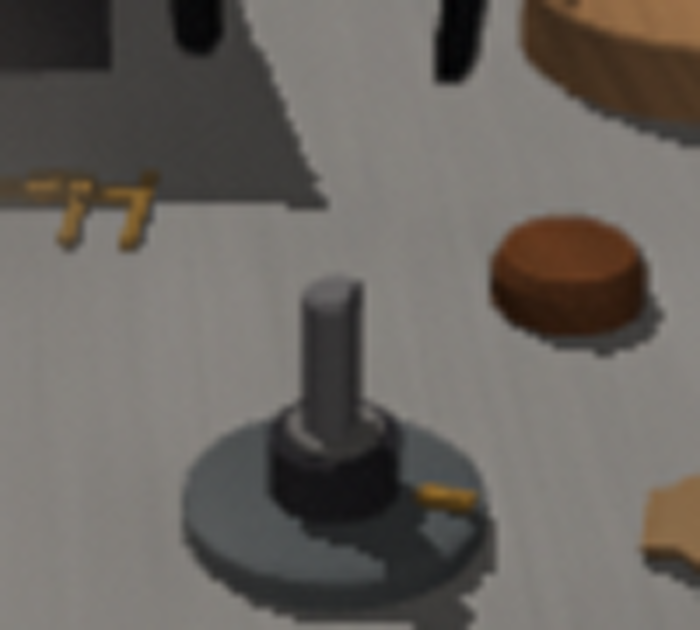

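```bash
python3 -c "
from h import *
plan(.533,-.081,.12,-1.71,12)"
```

```text
0 [-0.017  0.     0.008] -0.142
1 [-0.017 -0.002  0.008] -0.142
2 [-0.016 -0.004  0.008] -0.142
3 [-0.015 -0.007  0.008] -0.142
4 [-0.014 -0.009  0.008] -0.142
5 [-0.013 -0.011  0.008] -0.142
6 [-0.011 -0.012  0.008] -0.142
7 [-0.009 -0.014  0.008] -0.142
8 [-0.007 -0.015  0.008] -0.142
9 [-0.005 -0.016  0.008] -0.142
10 [-0.003 -0.016  0.008] -0.142
11 [-0.    -0.017  0.008] -0.142
```

Call:
{"method": "play_rows", "body": {
  "targets": [
    {"jaw": 0,"dx": -0.017,"dy": 0,"dz": 0.005,"yaw": -0.142},
    {"jaw": 0,"dx": -0.017,"dy": -0.002,"dz": 0.005,"yaw": -0.142},
    {"jaw": 0,"dx": -0.016,"dy": -0.004,"dz": 0.005,"yaw": -0.142},
    {"jaw": 0,"dx": -0.015,"dy": -0.007,"dz": 0.008,"yaw": -0.142},
    {"jaw": 0,"dx": -0.014,"dy": -0.009,"dz": 0.008,"yaw": -0.142}
  ]
}}

```text
clock: 8.0
tool_pos: [0.5613, 0.0304, 0.1772]
eef_rot: [0.542, 0.84, -0.0, -0.003]
contact_force: [-0.0, 0.7, 0.0]
opening: 0.996
```

Call:
{"method": "play_rows", "body": {
  "targets": [
    {"jaw": 0,"dx": -0.013,"dy": -0.011,"dz": 0.008,"yaw": -0.142},
    {"jaw": 0,"dx": -0.011,"dy": -0.012,"dz": 0.008,"yaw": -0.142},
    {"jaw": 0,"dx": -0.009,"dy": -0.014,"dz": 0.008,"yaw": -0.142},
    {"jaw": 0,"dx": -0.007,"dy": -0.015,"dz": 0.008,"yaw": -0.142},
    {"jaw": 0,"dx": -0.005,"dy": -0.016,"dz": 0.008,"yaw": -0.142}
  ]
}}

```text
clock: 8.5
tool_pos: [0.5311, -0.0535, 0.1278]
eef_rot: [0.2, 0.98, -0.0, -0.011]
contact_force: [0.9, 0.5, -0.6]
opening: 1.001
```

```bash
python3 -c "
from h import *
go(.533,-.081,.12,1.39)
s=snap('top','top3'); crop(s,200,150,280,230,7,'c5')"
```

```text
t 8.5 pos [ 0.5311 -0.0535  0.1278] ty 1.168 tilt [-0.0225  0.004 ] F [ 0.9  0.5 -0.6] Mo [-0.02 -0.19 -0.  ] op 1.001 88.1 q [ 0.44  0.84 -0.73  1.9   0.81  0.75  0.4 ]
tool delta [-0.0127 -0.0245  0.0077] len 0.029
yaw -0.2222 alt 2.919
```

View pics/c5.png

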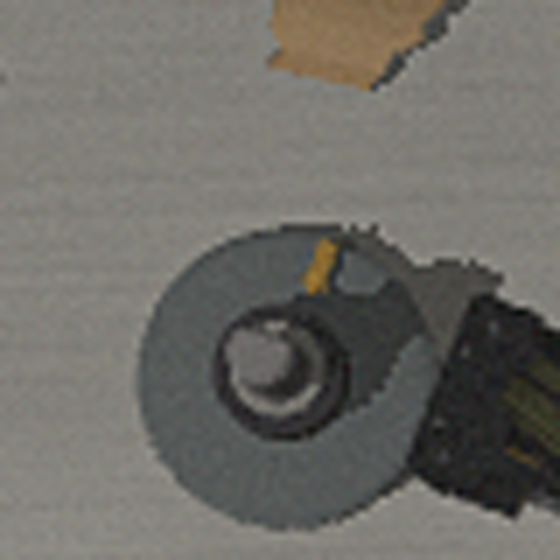

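Call:
{"method": "play_rows", "body": {
  "targets": [
    {"jaw": 0,"dx": -0.006,"dy": -0.012,"dz": 0.004,"yaw": -0.1},
    {"jaw": 0,"dx": -0.006,"dy": -0.012,"dz": 0.004,"yaw": -0.1},
    {"jaw": 0,"dx": 0,"dy": 0,"dz": 0.0,"yaw": -0.02},
    {"jaw": 0,"dx": 0,"dy": 0,"dz": 0.0,"yaw": 0},
    {"jaw": 0,"dx": 0,"dy": 0,"dz": 0.0,"yaw": 0}
  ]
}}

```text
clock: 9.05
tool_pos: [0.5272, -0.0834, 0.1129]
eef_rot: [0.093, 0.996, 0.001, -0.019]
contact_force: [-0.8, -0.0, -0.5]
opening: 1.0
```

```bash
python3 -c "
from h import *
go(.533,-.081,.05,1.39)"
```

```text
t 9.05 pos [ 0.5272 -0.0834  0.1129] ty 1.385 tilt [-0.0386  0.0047] F [-0.8 -0.  -0.5] Mo [ 0.07 -0.15 -0.01] op 0.9999 88.0 q [ 0.51  0.89 -0.77  1.89  0.86  0.78  0.63]
tool delta [-0.0077  0.0035  0.0627] len 0.063
yaw -0.0048 alt 3.137
```

Call:
{"method": "play_rows", "body": {
  "targets": [
    {"jaw": 0,"dx": -0.002,"dy": 0.001,"dz": 0.0,"yaw": 0},
    {"jaw": 0,"dx": -0.002,"dy": 0.001,"dz": 0.0,"yaw": 0},
    {"jaw": 0,"dx": -0.002,"dy": 0.001,"dz": 0.0,"yaw": 0},
    {"jaw": 0,"dx": -0.001,"dy": 0,"dz": 0.0,"yaw": 0},
    {"jaw": 0,"dx": 0,"dy": 0,"dz": 0.0,"yaw": 0}
  ]
}}

```text
clock: 9.55
tool_pos: [0.5362, -0.0781, 0.1138]
eef_rot: [0.092, 0.996, 0.001, -0.018]
contact_force: [0.1, -0.6, -0.5]
opening: 0.998
```

```bash
python3 -c "
from h import *
go(.533,-.081,.05,1.39)"
```

```text
t 9.55 pos [ 0.5362 -0.0781  0.1138] ty 1.386 tilt [-0.0366  0.0055] F [ 0.1 -0.6 -0.5] Mo [ 0.05 -0.18 -0.03] op 0.9983 87.8 q [ 0.5   0.89 -0.78  1.87  0.85  0.8   0.63]
tool delta [ 0.0002 -0.0033  0.0638] len 0.064
yaw -0.0041 alt 3.137
```

Call:
{"method": "play_rows", "body": {
  "targets": [
    {"jaw": 0,"dx": 0,"dy": 0.025,"dz": 0.0,"yaw": 0},
    {"jaw": 0,"dx": 0,"dy": 0.025,"dz": 0.0,"yaw": 0},
    {"jaw": 0,"dx": 0,"dy": 0,"dz": 0.0,"yaw": 0},
    {"jaw": 0,"dx": 0,"dy": 0,"dz": 0.0,"yaw": 0},
    {"jaw": 0,"dx": 0,"dy": 0,"dz": 0.0,"yaw": 0}
  ]
}}

```text
clock: 10.05
tool_pos: [0.5454, -0.0304, 0.1135]
eef_rot: [0.094, 0.995, -0.0, -0.019]
contact_force: [-0.3, -0.3, 0.0]
opening: 1.0
```

```bash
python3 -c "
from h import *
go(.533,-.081,.05,1.39)"
```

```text
t 10.05 pos [ 0.5454 -0.0304  0.1135] ty 1.382 tilt [-0.0372  0.0032] F [-0.3 -0.3  0. ] Mo [ 0.05 -0.18  0.  ] op 0.9996 88.0 q [ 0.41  0.89 -0.77  1.86  0.84  0.8   0.56]
tool delta [ 0.0003 -0.0518  0.0637] len 0.082
yaw -0.0079 alt 3.134
```

Call:
{"method": "play_rows", "body": {
  "targets": [
    {"jaw": 0,"dx": 0,"dy": -0.015,"dz": 0.0,"yaw": 0.14},
    {"jaw": 0,"dx": 0,"dy": -0.015,"dz": 0.0,"yaw": 0.14},
    {"jaw": 0,"dx": 0,"dy": -0.01,"dz": 0.0,"yaw": 0},
    {"jaw": 0,"dx": 0,"dy": -0.006,"dz": 0.0,"yaw": 0},
    {"jaw": 0,"dx": 0,"dy": -0.002,"dz": 0.0,"yaw": 0}
  ]
}}

```text
clock: 10.55
tool_pos: [0.5274, -0.0819, 0.1134]
eef_rot: [0.237, 0.971, -0.004, -0.019]
contact_force: [0.0, 0.3, -0.5]
opening: 1.002
```

```bash
python3 -c "
from h import *
go(.533,-.081,.05,1.39)"
```

```text
t 10.55 pos [ 0.5274 -0.0819  0.1134] ty 1.093 tilt [-0.0391  0.0008] F [ 0.   0.3 -0.5] Mo [ 0.06 -0.19 -0.02] op 1.0016 88.1 q [ 0.47  0.86 -0.7   1.89  0.81  0.74  0.38]
tool delta [-0.0068  0.0045  0.0632] len 0.064
yaw -0.2968 alt 2.845
```

Call:
{"method": "play_rows", "body": {
  "targets": [
    {"jaw": 0,"dx": -0.001,"dy": 0.001,"dz": 0.0,"yaw": -0.05},
    {"jaw": 0,"dx": -0.001,"dy": 0.001,"dz": 0.0,"yaw": -0.05},
    {"jaw": 0,"dx": -0.001,"dy": 0,"dz": 0.0,"yaw": -0.05},
    {"jaw": 0,"dx": -0.001,"dy": 0,"dz": 0.0,"yaw": -0.05},
    {"jaw": 0,"dx": -0.001,"dy": 0,"dz": 0.0,"yaw": -0.05}
  ]
}}

```text
clock: 11.05
tool_pos: [0.5329, -0.0814, 0.1133]
eef_rot: [0.104, 0.994, -0.001, -0.019]
contact_force: [-0.2, -0.5, 0.4]
opening: 0.998
```

```bash
python3 -c "
from h import *
go(.533,-.081,.05,1.39)"
```

```text
t 11.05 pos [ 0.5329 -0.0814  0.1133] ty 1.363 tilt [-0.0385  0.0029] F [-0.2 -0.5  0.4] Mo [ 0.04 -0.16  0.01] op 0.9979 87.8 q [ 0.5   0.89 -0.77  1.88  0.85  0.79  0.61]
tool delta [-0.0024  0.0007  0.0633] len 0.063
yaw -0.0273 alt 3.114
```

Call:
{"method": "play_rows", "body": {
  "targets": [
    {"jaw": 0,"dx": -0.001,"dy": 0,"dz": 0.012,"yaw": -0.025},
    {"jaw": 0,"dx": 0,"dy": 0,"dz": 0.015,"yaw": 0},
    {"jaw": 0,"dx": 0,"dy": 0,"dz": 0.015,"yaw": 0},
    {"jaw": 0,"dx": 0,"dy": 0,"dz": 0.008,"yaw": 0},
    {"jaw": 0,"dx": 0,"dy": 0,"dz": 0.002,"yaw": 0}
  ]
}}

```text
clock: 11.55
tool_pos: [0.5314, -0.0804, 0.056]
eef_rot: [0.089, 0.996, 0.001, -0.02]
contact_force: [-0.1, -1.3, -0.4]
opening: 1.002
```

```bash
python3 -c "
from h import *
go(.533,-.081,.003,1.39)"
```

```text
t 11.55 pos [ 0.5314 -0.0804  0.056 ] ty 1.392 tilt [-0.0396  0.0051] F [-0.1 -1.3 -0.4] Mo [ 0.06 -0.18 -0.06] op 1.0024 88.2 q [ 0.47  0.97 -0.7   1.9   0.96  0.7   0.55]
tool delta [-0.0038 -0.0002  0.0529] len 0.053
yaw 0.0021 alt 0.002
```

Call:
{"method": "play_rows", "body": {
  "targets": [
    {"jaw": 0,"dx": -0.002,"dy": 0,"dz": 0.012,"yaw": 0},
    {"jaw": 0,"dx": -0.001,"dy": 0,"dz": 0.014,"yaw": 0},
    {"jaw": 0,"dx": 0,"dy": 0,"dz": 0.012,"yaw": 0},
    {"jaw": 0,"dx": 0,"dy": 0,"dz": 0.005,"yaw": 0},
    {"jaw": 0,"dx": 0,"dy": 0,"dz": 0.0,"yaw": 0}
  ]
}}

```text
clock: 12.05
tool_pos: [0.5326, -0.0804, 0.0084]
eef_rot: [0.089, 0.996, 0.001, -0.02]
contact_force: [-0.4, -0.2, 0.1]
opening: 1.0
```

```bash
python3 -c "
from h import *
go(.533,-.081,.003,1.39)
s=snap('side','side4'); crop(s,210,170,320,270,7,'c6')"
```

```text
t 12.05 pos [ 0.5326 -0.0804  0.0084] ty 1.392 tilt [-0.0403  0.0053] F [-0.4 -0.2  0.1] Mo [ 0.02 -0.21 -0.03] op 0.9997 88.0 q [ 0.43  1.04 -0.64  1.9   1.05  0.63  0.48]
tool delta [-0.0007 -0.0005  0.0054] len 0.005
yaw 0.0023 alt 0.002
```

View pics/c6.png

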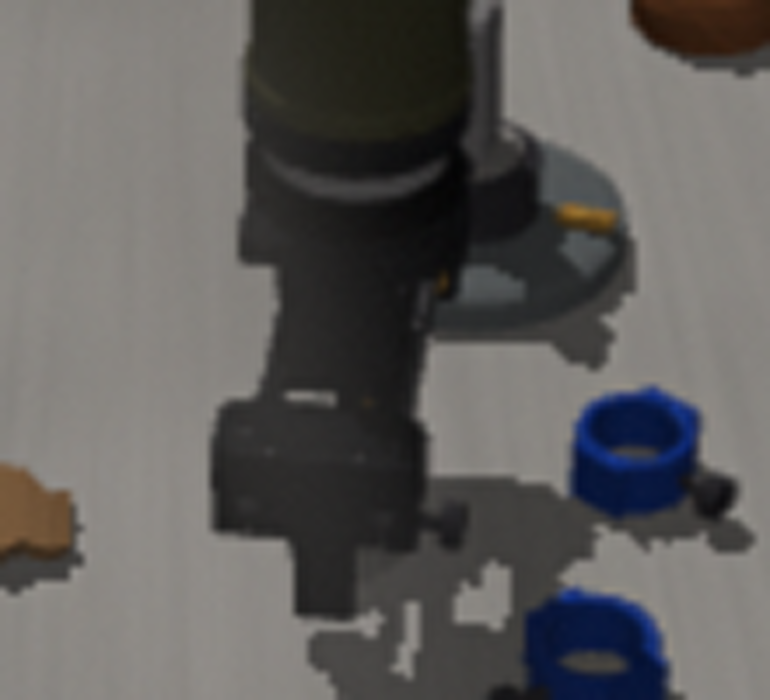

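The side view shows the fingers straddling the collar, with the screw clear on the right at crop (455,522). The blue rings and the stand are untouched. I'll go down a little further and close.

Call:
{"method": "play_rows", "body": {
  "targets": [
    {"jaw": 0.3,"dx": 0,"dy": 0,"dz": 0.003,"yaw": 0},
    {"jaw": 0.4,"dx": 0,"dy": 0,"dz": 0.001,"yaw": 0},
    {"jaw": 0.5,"dx": 0,"dy": 0,"dz": 0,"yaw": 0},
    {"jaw": 0.6,"dx": 0,"dy": 0,"dz": 0,"yaw": 0},
    {"jaw": 0.7,"dx": 0,"dy": 0,"dz": 0.0,"yaw": 0}
  ],
  "squeeze": 25
}}

```text
clock: 12.6
tool_pos: [0.5337, -0.0804, 0.0059]
eef_rot: [0.089, 0.996, 0.001, -0.019]
contact_force: [-0.5, 0.5, 0.7]
opening: 0.572
```

```bash
python3 -c "
from h import *
st()"
```

```text
t 12.6 pos [ 0.5337 -0.0804  0.0059] ty 1.392 tilt [-0.0371  0.0054] F [-0.5  0.5  0.7] Mo [-0.07 -0.14 -0.01] op 0.572 50.3 q [ 0.43  1.05 -0.63  1.9   1.06  0.62  0.48]
```

Call:
{"method": "play_rows", "body": {
  "targets": [
    {"jaw": 0.9,"dx": 0,"dy": 0,"dz": 0.001,"yaw": 0},
    {"jaw": 1,"dx": 0,"dy": 0,"dz": 0,"yaw": 0},
    {"jaw": 1,"dx": 0,"dy": 0,"dz": 0,"yaw": 0},
    {"jaw": 1,"dx": 0,"dy": 0,"dz": 0,"yaw": 0},
    {"jaw": 1,"dx": 0,"dy": 0,"dz": 0.0,"yaw": 0}
  ],
  "squeeze": 30
}}

```text
clock: 13.1
tool_pos: [0.5336, -0.0806, 0.0059]
eef_rot: [0.089, 0.996, 0.001, -0.018]
contact_force: [0.4, -0.8, 2.1]
opening: 0.556
```

```bash
python3 -c "
from h import *
st()"
```

```text
t 13.1 pos [ 0.5336 -0.0806  0.0059] ty 1.392 tilt [-0.0367  0.0045] F [ 0.4 -0.8  2.1] Mo [ 0.06 -0.14 -0.04] op 0.556 48.9 q [ 0.43  1.05 -0.63  1.9   1.06  0.62  0.47]
```

Call:
{"method": "play_rows", "body": {
  "targets": [
    {"jaw": 1,"dx": 0,"dy": 0,"dz": -0.01,"yaw": 0},
    {"jaw": 1,"dx": 0,"dy": 0,"dz": -0.03,"yaw": 0},
    {"jaw": 1,"dx": 0,"dy": 0,"dz": -0.04,"yaw": 0},
    {"jaw": 1,"dx": 0,"dy": 0,"dz": -0.04,"yaw": 0},
    {"jaw": 1,"dx": 0,"dy": 0,"dz": -0.025,"yaw": 0}
  ]
}}

```text
clock: 13.6
tool_pos: [0.5357, -0.0811, 0.1534]
eef_rot: [0.088, 0.996, 0.001, -0.024]
contact_force: [0.6, 0.1, -2.6]
opening: 0.557
```

```bash
python3 -c "
from h import *
go(.595,.108,.16,1.24)
s=snap('side','side5'); crop(s,190,100,320,230,6,'c7')
s=snap('top','top5'); crop(s,230,140,350,240,6,'c8')"
```

```text
t 13.6 pos [ 0.5357 -0.0811  0.1534] ty 1.394 tilt [-0.0474  0.0056] F [ 0.6  0.1 -2.6] Mo [-0.01 -0.26  0.01] op 0.5573 49.0 q [ 0.53  0.84 -0.83  1.83  0.78  0.88  0.71]
tool delta [-0.0248  0.1965 -0.0084] len 0.198
yaw 0.1543 alt 0.154
```

View pics/c7.png

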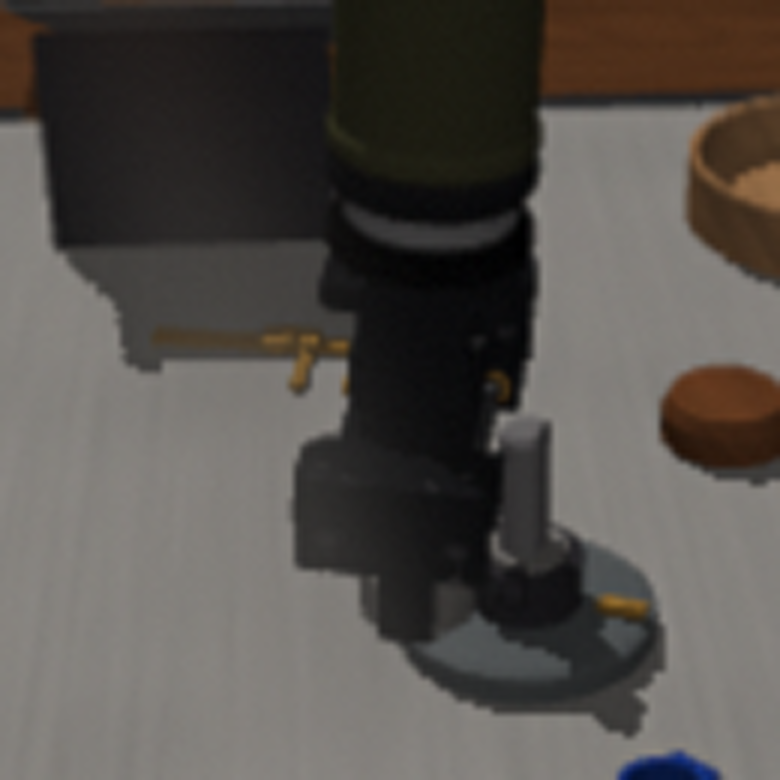

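View pics/c8.png

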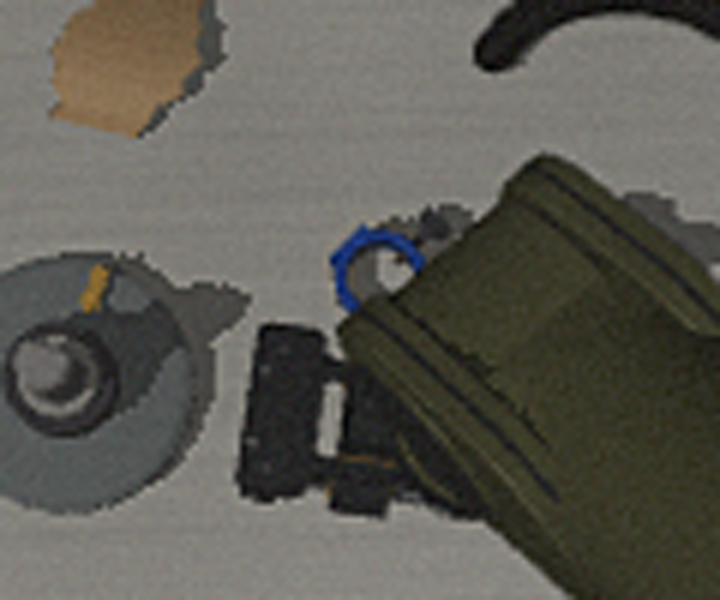

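```bash
python3 - <<'E'
from h import *
from scipy.optimize import least_squares
for tag in('top0','top3','top5','side0','side2','side4','side5'):
    s=load(tag); P=cloud(s); Z=P[...,2]; k=2.0
    near=(np.hypot(P[...,0]-.642,P[...,1]-.093)<.022)
    rgb=s['frame'].astype(float); w=np.clip(rgb[...,0]-rgb[...,2]-12,0,40)*near
    ys,xs=np.nonzero(w>0); q=onplane(s,np.c_[xs,ys],.021)[:,:2]; ww=w[ys,xs]
    c=(q*ww[:,None]).sum(0)/ww.sum(); ev,V=np.linalg.eigh(np.cov(q.T,aweights=ww)); v=V[:,1]*np.sign(V[0,1])
    # base circle: only rim pixels away from the pole: outer edge of z in(.012,.022) region, fixed radius
    m=(np.hypot(P[...,0]-.5955,P[...,1]-.108)<.08)&(Z>.011)&(Z<.023)
    p=P[m][:,:2]; th=np.arctan2(p[:,1]-.108,p[:,0]-.5955); rr=np.hypot(p[:,0]-.5955,p[:,1]-.108)
    b=np.floor((th+np.pi)/(2*np.pi/40)).astype(int); e=np.array([p[b==i][np.argsort(rr[b==i])[-3:]].mean(0) for i in range(40) if (b==i).sum()>4 and rr[b==i].max()>.058])
    f=least_squares(lambda x:np.hypot(e[:,0]-x[0],e[:,1]-x[1])-.0645,[.5955,.108],loss='soft_l1',f_scale=.001).x
    print(tag,'ptr',c.round(4),'dir',np.arctan2(v[1],v[0]).round(3),'base',f.round(4),len(e),'ang(base)',np.arctan2(*(c-f)[::-1]).round(3),'ang(.596,.1085)',np.arctan2(c[1]-.1085,c[0]-.596).round(3))
E
```

```text
top0 ptr [0.6423 0.0929] dir -0.349 base [0.5955 0.1093] 40 ang(base) -0.337 ang(.596,.1085) -0.325
top3 ptr [0.642 0.093] dir -0.352 base [0.5958 0.1096] 40 ang(base) -0.344 ang(.596,.1085) -0.325
top5 ptr [0.6421 0.093 ] dir -0.346 base [0.5955 0.1092] 40 ang(base) -0.335 ang(.596,.1085) -0.325
side0 ptr [0.6415 0.0932] dir -0.431 base [0.595  0.1061] 32 ang(base) -0.272 ang(.596,.1085) -0.325
side2 ptr [0.7984 1.3256] dir 1.437 base [0.5947 0.1059] 32 ang(base) 1.405 ang(.596,.1085) 1.406
side4 ptr [0.6415 0.0931] dir -0.448 base [0.5926 0.105 ] 18 ang(base) -0.239 ang(.596,.1085) -0.326
side5 ptr [0.6414 0.0932] dir -0.44 base [0.5931 0.1065] 23 ang(base) -0.268 ang(.596,.1085) -0.325
```

```bash
python3 -c "
from h import *
plan(.596,.1085,.156,.15,10)"
```

```text
0 [-0.002  0.02  -0.   ] 0.015
1 [-0.002  0.02  -0.   ] 0.015
2 [-0.002  0.02  -0.   ] 0.015
3 [-0.002  0.02  -0.   ] 0.015
4 [-0.001  0.02  -0.   ] 0.015
5 [-0.001  0.02  -0.   ] 0.015
6 [-0.001  0.02  -0.   ] 0.015
7 [-0.    0.02 -0.  ] 0.015
8 [-0.    0.02 -0.  ] 0.015
9 [ 0.    0.02 -0.  ] 0.015
```

Call:
{"method": "play_rows", "body": {
  "targets": [
    {"jaw": 1,"dx": -0.001,"dy": 0.01,"dz": 0,"yaw": 0.01},
    {"jaw": 1,"dx": -0.002,"dy": 0.018,"dz": 0,"yaw": 0.015},
    {"jaw": 1,"dx": -0.002,"dy": 0.02,"dz": 0,"yaw": 0.015},
    {"jaw": 1,"dx": -0.001,"dy": 0.02,"dz": 0,"yaw": 0.015},
    {"jaw": 1,"dx": -0.001,"dy": 0.02,"dz": 0,"yaw": 0.015}
  ]
}}

```text
clock: 14.2
tool_pos: [0.5588, 0.0038, 0.1479]
eef_rot: [0.128, 0.991, -0.002, -0.027]
contact_force: [0.5, -0.9, -2.4]
opening: 0.555
```

Call:
{"method": "play_rows", "body": {
  "targets": [
    {"jaw": 1,"dx": -0.001,"dy": 0.02,"dz": 0,"yaw": 0.015},
    {"jaw": 1,"dx": -0.001,"dy": 0.02,"dz": 0,"yaw": 0.015},
    {"jaw": 1,"dx": -0.001,"dy": 0.015,"dz": 0,"yaw": 0.015},
    {"jaw": 1,"dx": 0,"dy": 0.01,"dz": 0,"yaw": 0.01},
    {"jaw": 1,"dx": 0,"dy": 0.005,"dz": 0,"yaw": 0.005}
  ]
}}

```text
clock: 14.7
tool_pos: [0.5767, 0.0797, 0.1395]
eef_rot: [0.155, 0.987, -0.004, -0.033]
contact_force: [-0.6, -0.8, -1.8]
opening: 0.557
```

```bash
python3 -c "
from h import *
go(.596,.1085,.156,1.24)"
```

```text
t 14.7 pos [0.5767 0.0797 0.1395] ty 1.259 tilt [-0.0663  0.003 ] F [-0.6 -0.8 -1.8] Mo [ 0.02 -0.19 -0.03] op 0.5568 49.0 q [ 0.21  0.9  -0.77  1.7   0.72  0.92  0.4 ]
tool delta [-0.0084  0.0331 -0.0176] len 0.038
yaw 0.0191 alt 0.019
```

Call:
{"method": "play_rows", "body": {
  "targets": [
    {"jaw": 1,"dx": 0,"dy": 0,"dz": -0.015,"yaw": 0},
    {"jaw": 1,"dx": 0,"dy": 0,"dz": -0.015,"yaw": 0},
    {"jaw": 1,"dx": 0,"dy": 0,"dz": 0,"yaw": 0},
    {"jaw": 1,"dx": 0,"dy": 0,"dz": 0,"yaw": 0},
    {"jaw": 1,"dx": 0,"dy": 0,"dz": 0,"yaw": 0}
  ]
}}

```text
clock: 15.2
tool_pos: [0.5784, 0.0774, 0.1719]
eef_rot: [0.156, 0.987, -0.005, -0.033]
contact_force: [0.3, 0.3, -2.5]
opening: 0.554
```

```bash
python3 -c "
from h import *
s,M=st();print(s['q'].round(4))"
```

```text
t 15.2 pos [0.5784 0.0774 0.1719] ty 1.257 tilt [-0.0672  0.001 ] F [ 0.3  0.3 -2.5] Mo [ 0.01 -0.21 -0.02] op 0.5537 48.7 q [ 0.22  0.86 -0.8   1.67  0.67  0.98  0.43]
[ 0.223   0.8565 -0.7986  1.6746  0.6743  0.981   0.4305]
```

Call:
{"method": "play_rows", "body": {
  "targets": [
    {"jaw": 1,"dx": -0.001,"dy": 0.004,"dz": 0,"yaw": 0},
    {"jaw": 1,"dx": -0.001,"dy": 0.008,"dz": 0,"yaw": 0},
    {"jaw": 1,"dx": -0.001,"dy": 0.008,"dz": 0,"yaw": 0},
    {"jaw": 1,"dx": -0.001,"dy": 0.005,"dz": 0,"yaw": 0},
    {"jaw": 1,"dx": 0,"dy": 0.003,"dz": 0,"yaw": 0}
  ]
}}

```text
clock: 15.7
tool_pos: [0.5915, 0.1038, 0.1701]
eef_rot: [0.157, 0.987, -0.005, -0.034]
contact_force: [0.8, -0.0, -1.8]
opening: 0.558
```

```bash
python3 -c "
from h import *
go(.596,.1085,.156,1.24)"
```

```text
t 15.7 pos [0.5915 0.1038 0.1701] ty 1.256 tilt [-0.0686  0.0004] F [ 0.8 -0.  -1.8] Mo [ 0.01 -0.18  0.02] op 0.5576 49.1 q [ 0.17  0.88 -0.79  1.62  0.67  1.01  0.41]
tool delta [-0.0038  0.0062  0.0137] len 0.016
yaw 0.016 alt 0.016
```

Call:
{"method": "play_rows", "body": {
  "targets": [
    {"jaw": 1,"dx": -0.001,"dy": 0.002,"dz": 0.002,"yaw": 0.006},
    {"jaw": 1,"dx": -0.001,"dy": 0.002,"dz": 0.004,"yaw": 0.006},
    {"jaw": 1,"dx": -0.001,"dy": 0.001,"dz": 0.004,"yaw": 0.004},
    {"jaw": 1,"dx": 0,"dy": 0,"dz": 0.002,"yaw": 0},
    {"jaw": 1,"dx": 0,"dy": 0,"dz": 0,"yaw": 0}
  ]
}}

```text
clock: 16.2
tool_pos: [0.595, 0.1086, 0.156]
eef_rot: [0.165, 0.986, -0.006, -0.034]
contact_force: [-0.0, -0.1, -1.8]
opening: 0.555
```

```bash
python3 -c "
from h import *
go(.596,.1085,.13,1.24)
s=snap('side','side6'); crop(s,220,100,340,220,6,'c9')
s=snap('top','top6'); crop(s,180,140,300,240,6,'c10')"
```

```text
t 16.2 pos [0.595  0.1086 0.156 ] ty 1.24 tilt [-0.0699  0.    ] F [-0.  -0.1 -1.8] Mo [ 0.03 -0.24 -0.03] op 0.5552 48.9 q [ 0.16  0.9  -0.78  1.62  0.68  0.99  0.39]
tool delta [-0.0027  0.0009  0.0259] len 0.026
yaw -0.0003 alt 3.141
```

View pics/c9.png

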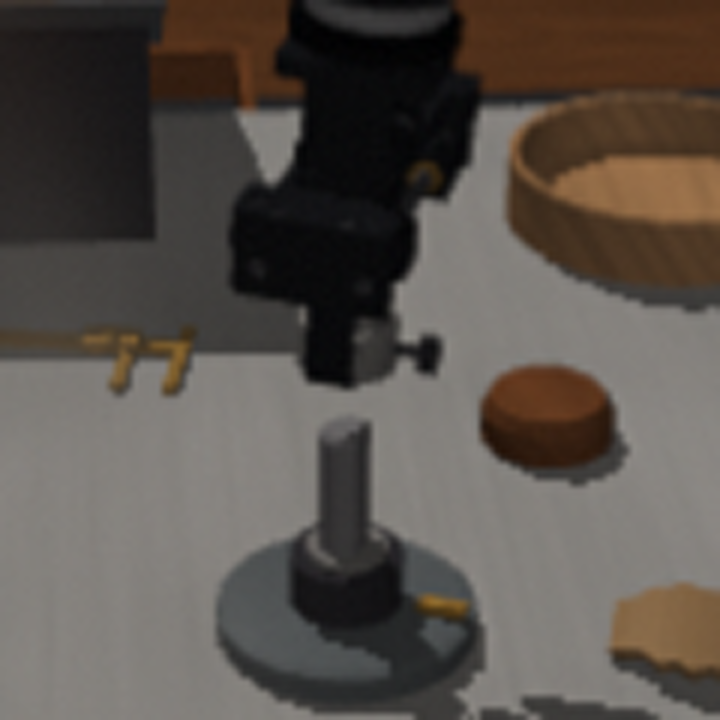

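View pics/c10.png

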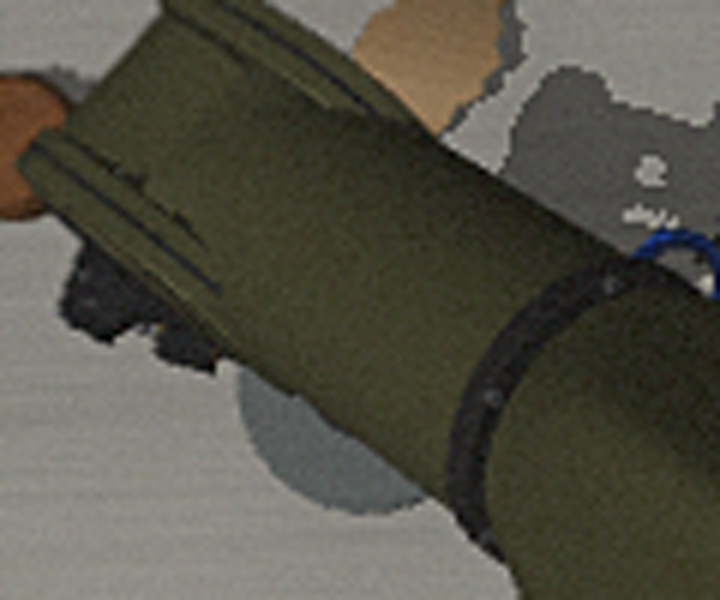

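```bash
python3 - <<'E'
from h import *
s=load('side6'); 
for p in [(.596,.1085,.162),(.596,.1085,.115),(.596,.1085,.09),(.5955,.109,.05)]: print(p,proj(s,[p])[0],((proj(s,[p])[0]-[220,100])*6).round(0))
np.set_printoptions(linewidth=230)
g=s['frame'].max(2)
for row in (155,158,160,162): print(row,g[row,266:298])
for row in (176,180,185): print(row,g[row,266:290])
P=cloud(s);Z=P[...,2]
for a,b in((.095,.112),(.07,.09)):
    m=(np.hypot(P[...,0]-.596,P[...,1]-.108)<.03)&(Z>a)&(Z<b); q=P[m]; print('shaft x range',q[:,0].min(),q[:,0].max(),np.median(q[:,0]))
m=(np.hypot(P[...,0]-.6,P[...,1]-.1)<.06)&(Z>.145)&(Z<.175); q=P[m]; print('collar+finger',q.min(0),q.max(0))
E
```

```text
(0.596, 0.1085, 0.162) [278.03398874 156.27355294] [348. 338.]
(0.596, 0.1085, 0.115) [277.84711644 170.9028497 ] [347. 425.]
(0.596, 0.1085, 0.09) [277.75164013 178.40748005] [347. 470.]
(0.5955, 0.109, 0.05) [277.42028147 189.94627746] [345. 540.]
155 [ 63  62  63  61  52  19   9  11  11  10  11  10  21  54  70  72  55  52  53  56  93 134 135 130 107 105 110 130 134 132 132 132]
158 [ 67  67  68  61  48  15  10  11  11  11  11   9  18  41  52  57  54  52  47  36  26  33  32  31  22  20  23  68 132 134 133 131]
160 [131 131 126  91  43  12  12  12  11  11   8   9  21  50  53  55  52  49  46  57 107 127 116  63  22  17  41 101 131 133 132 131]
162 [130 130 130 126  90  23   8   8  10   9  10  11  24  49  55  52  53  53  75 102 132 134 130 116  91  84  83 128 132 132 132 130]
176 [136 133 133 129 129 132 123  69  46  51  54  54  55  46  43  78 131 134 133 133 133 136 136 133]
180 [135 134 133 131 130 131 123  69  47  51  52  54  53  47  42  79 132 134 132 132 132 134 135 134]
185 [133 132 133 133 132 130 121  69  48  50  53  53  54  46  42  78 131 132 133 133 133 132 133 134]
shaft x range 0.5818182086993037 0.6055737268492706 0.5925869470315184
shaft x range 0.5819784280625998 0.6064123507257247 0.5927701550827795
collar+finger [0.57297883 0.06724545 0.15085521] [0.63664492 0.12541526 0.17496664]
```

```bash
python3 -c "
from h import *
go(.5962,.1085,.125,1.24)"
```

```text
t 16.3 pos [0.5952 0.1086 0.1564] ty 1.24 tilt [-0.0693  0.0002] F [-0.3 -0.2 -1.4] Mo [ 0.   -0.23 -0.04] op 0.5571 49.0 q [ 0.16  0.9  -0.78  1.62  0.68  0.99  0.39]
tool delta [-0.0031  0.0009  0.0312] len 0.031
yaw -0.0004 alt 3.141
```

Call:
{"method": "play_rows", "body": {
  "targets": [
    {"jaw": 1,"dx": -0.001,"dy": 0.0003,"dz": 0.006,"yaw": 0},
    {"jaw": 1,"dx": -0.001,"dy": 0.0003,"dz": 0.009,"yaw": 0},
    {"jaw": 1,"dx": -0.001,"dy": 0.0003,"dz": 0.008,"yaw": 0},
    {"jaw": 1,"dx": 0,"dy": 0,"dz": 0.004,"yaw": 0},
    {"jaw": 1,"dx": 0,"dy": 0,"dz": 0.002,"yaw": 0}
  ]
}}

```text
clock: 16.8
tool_pos: [0.5965, 0.1079, 0.1248]
eef_rot: [0.165, 0.986, -0.006, -0.034]
contact_force: [0.5, -0.1, -2.2]
opening: 0.556
```

```bash
python3 -c "
from h import *
go(.5962,.1085,.105,1.24)"
```

```text
t 16.8 pos [0.5965 0.1079 0.1248] ty 1.239 tilt [-0.0691  0.    ] F [ 0.5 -0.1 -2.2] Mo [ 0.04 -0.26  0.  ] op 0.5555 48.9 q [ 0.15  0.94 -0.75  1.63  0.72  0.94  0.36]
tool delta [-0.0008  0.0009  0.0197] len 0.02
yaw -0.0011 alt 3.14
```

Call:
{"method": "play_rows", "body": {
  "targets": [
    {"jaw": 1,"dx": -0.0004,"dy": 0.0004,"dz": 0.004,"yaw": 0},
    {"jaw": 1,"dx": -0.0002,"dy": 0.0003,"dz": 0.005,"yaw": 0},
    {"jaw": 1,"dx": -0.0002,"dy": 0,"dz": 0.005,"yaw": 0},
    {"jaw": 1,"dx": 0,"dy": 0,"dz": 0.004,"yaw": 0},
    {"jaw": 1,"dx": 0,"dy": 0,"dz": 0.002,"yaw": 0}
  ]
}}

```text
clock: 17.3
tool_pos: [0.5961, 0.1085, 0.103]
eef_rot: [0.165, 0.986, -0.006, -0.034]
contact_force: [0.6, -0.5, -1.8]
opening: 0.557
```

```bash
python3 -c "
from h import *
go(.5962,.1085,.0765,1.24)
s=snap('side','side7'); crop(s,250,130,320,210,8,'c11')"
```

```text
t 17.3 pos [0.5961 0.1085 0.103 ] ty 1.239 tilt [-0.0691  0.0003] F [ 0.6 -0.5 -1.8] Mo [ 0.01 -0.28  0.02] op 0.5569 49.0 q [ 0.14  0.97 -0.73  1.64  0.74  0.9   0.34]
tool delta [-0.0018  0.0006  0.0264] len 0.026
yaw -0.0011 alt 3.141
```

View pics/c11.png

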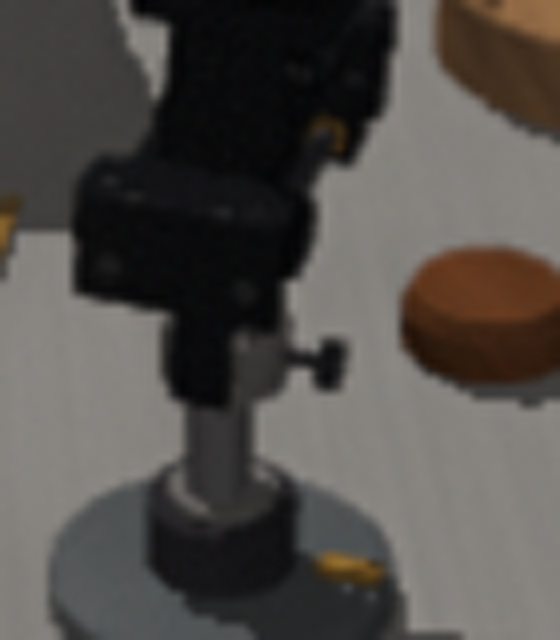

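Call:
{"method": "play_rows", "body": {
  "targets": [
    {"jaw": 1,"dx": -0.0005,"dy": 0.0003,"dz": 0.006,"yaw": 0},
    {"jaw": 1,"dx": -0.0006,"dy": 0.0003,"dz": 0.009,"yaw": 0},
    {"jaw": 1,"dx": -0.0006,"dy": 0,"dz": 0.009,"yaw": 0},
    {"jaw": 1,"dx": -0.0006,"dy": 0,"dz": 0.007,"yaw": 0},
    {"jaw": 1,"dx": -0.0003,"dy": 0,"dz": 0.003,"yaw": 0}
  ]
}}

```text
clock: 17.85
tool_pos: [0.5965, 0.1082, 0.066]
eef_rot: [0.165, 0.986, -0.006, -0.034]
contact_force: [0.0, -0.4, -1.3]
opening: 0.559
```

```bash
python3 -c "
from h import *
go(.5962,.1085,.058,1.24)"
```

```text
t 17.85 pos [0.5965 0.1082 0.066 ] ty 1.239 tilt [-0.0688  0.0002] F [ 0.  -0.4 -1.3] Mo [ 0.01 -0.21  0.03] op 0.5588 49.2 q [ 0.12  1.01 -0.7   1.66  0.79  0.85  0.31]
tool delta [-0.0001  0.0003  0.008 ] len 0.008
yaw -0.0012 alt 3.14
```

Now a gentle touch on the shoulder to level the collar within the pads, at light grip.

Call:
{"method": "play_rows", "body": {
  "targets": [
    {"jaw": 1,"dx": 0,"dy": 0,"dz": 0.002,"yaw": 0},
    {"jaw": 1,"dx": -0.0001,"dy": 0,"dz": 0.002,"yaw": 0},
    {"jaw": 1,"dx": -0.0001,"dy": 0,"dz": 0.002,"yaw": 0},
    {"jaw": 1,"dx": -0.0001,"dy": 0,"dz": 0.0015,"yaw": 0},
    {"jaw": 1,"dx": 0,"dy": 0,"dz": 0.001,"yaw": 0}
  ],
  "squeeze": 8
}}

```text
clock: 18.35
tool_pos: [0.5963, 0.1082, 0.0566]
eef_rot: [0.166, 0.986, -0.005, -0.034]
contact_force: [-1.6, -0.3, -1.5]
opening: 0.559
```

```bash
python3 -c "
from h import *
go(.5962,.1085,.056,1.24)"
```

```text
t 18.35 pos [0.5963 0.1082 0.0566] ty 1.239 tilt [-0.0687  0.0005] F [-1.6 -0.3 -1.5] Mo [-0.04 -0.05 -0.02] op 0.5589 49.2 q [ 0.12  1.03 -0.69  1.66  0.8   0.83  0.3 ]
tool delta [0.0002 0.0002 0.0006] len 0.001
yaw -0.0013 alt 3.14
```

Call:
{"method": "play_rows", "body": {
  "targets": [
    {"jaw": 1,"dx": 0,"dy": 0,"dz": 0.001,"yaw": 0},
    {"jaw": 1,"dx": 0,"dy": 0,"dz": 0.001,"yaw": 0},
    {"jaw": 1,"dx": 0,"dy": 0,"dz": 0.001,"yaw": 0},
    {"jaw": 1,"dx": 0,"dy": 0,"dz": 0.001,"yaw": 0},
    {"jaw": 1,"dx": 0,"dy": 0,"dz": 0.001,"yaw": 0}
  ]
}}

```text
clock: 18.85
tool_pos: [0.5963, 0.1081, 0.0559]
eef_rot: [0.166, 0.986, -0.006, -0.033]
contact_force: [-2.3, -1.4, 5.5]
opening: 0.563
```

```bash
python3 -c "
from h import *
go(.5962,.1085,.056,1.24)"
```

```text
t 18.85 pos [0.5963 0.1081 0.0559] ty 1.238 tilt [-0.0667 -0.0012] F [-2.3 -1.4  5.5] Mo [-0.14  0.24 -0.02] op 0.5632 49.6 q [ 0.12  1.03 -0.69  1.66  0.8   0.83  0.3 ]
tool delta [ 0.0002  0.0004 -0.0001] len 0.0
yaw -0.002 alt 3.14
```

Call:
{"method": "play_rows", "body": {
  "targets": [
    {"jaw": 1,"dx": 0,"dy": 0,"dz": 0.0015,"yaw": 0},
    {"jaw": 1,"dx": 0,"dy": 0,"dz": 0.0015,"yaw": 0},
    {"jaw": 1,"dx": 0,"dy": 0,"dz": 0.0015,"yaw": 0},
    {"jaw": 1,"dx": 0,"dy": 0,"dz": 0.0015,"yaw": 0},
    {"jaw": 1,"dx": 0,"dy": 0,"dz": 0.001,"yaw": 0}
  ],
  "squeeze": 4
}}

```text
clock: 19.35
tool_pos: [0.5972, 0.1077, 0.0529]
eef_rot: [0.167, 0.986, -0.006, -0.031]
contact_force: [-1.6, -1.2, 6.4]
opening: 0.557
```

```bash
python3 -c "
from h import *
go(.5962,.1085,.056,1.24)"
```

```text
t 19.35 pos [0.5972 0.1077 0.0529] ty 1.236 tilt [-0.0624 -0.0026] F [-1.6 -1.2  6.4] Mo [-0.19  0.29 -0.03] op 0.5573 49.0 q [ 0.11  1.03 -0.68  1.66  0.81  0.82  0.29]
tool delta [ 0.0014  0.0004 -0.003 ] len 0.003
yaw -0.0038 alt 3.138
```

Call:
{"method": "play_rows", "body": {
  "targets": [
    {"jaw": 1,"dx": 0,"dy": 0,"dz": 0,"yaw": 0},
    {"jaw": 1,"dx": 0,"dy": 0,"dz": 0,"yaw": 0},
    {"jaw": 1,"dx": 0,"dy": 0,"dz": 0,"yaw": 0},
    {"jaw": 1,"dx": 0,"dy": 0,"dz": 0,"yaw": 0},
    {"jaw": 1,"dx": 0,"dy": 0,"dz": 0,"yaw": 0}
  ],
  "squeeze": 30
}}

```text
clock: 19.85
tool_pos: [0.5975, 0.1078, 0.053]
eef_rot: [0.167, 0.986, -0.006, -0.03]
contact_force: [-0.8, -0.4, 1.3]
opening: 0.556
```

```bash
python3 -c "
from h import *
go(.5962,.1085,.0734,1.24)"
```

```text
t 19.85 pos [0.5975 0.1078 0.053 ] ty 1.236 tilt [-0.0617 -0.0022] F [-0.8 -0.4  1.3] Mo [-0.03 -0.03  0.01] op 0.5557 48.9 q [ 0.11  1.03 -0.68  1.66  0.81  0.82  0.29]
tool delta [ 0.0026 -0.0002 -0.0203] len 0.02
yaw -0.0037 alt 3.138
```

Call:
{"method": "play_rows", "body": {
  "targets": [
    {"jaw": 1,"dx": 0.0003,"dy": 0,"dz": -0.003,"yaw": 0},
    {"jaw": 1,"dx": 0.0005,"dy": 0,"dz": -0.005,"yaw": 0},
    {"jaw": 1,"dx": 0.0005,"dy": 0,"dz": -0.006,"yaw": 0},
    {"jaw": 1,"dx": 0.0003,"dy": 0,"dz": -0.004,"yaw": 0},
    {"jaw": 1,"dx": 0,"dy": 0,"dz": -0.0015,"yaw": 0}
  ]
}}

```text
clock: 20.35
tool_pos: [0.5972, 0.1087, 0.0733]
eef_rot: [0.167, 0.986, -0.006, -0.03]
contact_force: [-0.2, -0.2, -1.1]
opening: 0.555
```

```bash
python3 -c "
from h import *
go(.5968,.1085,.0735,1.24)"
```

```text
t 20.35 pos [0.5972 0.1087 0.0733] ty 1.236 tilt [-0.062  -0.0015] F [-0.2 -0.2 -1.1] Mo [-0.01 -0.22  0.02] op 0.5549 48.8 q [ 0.12  1.   -0.7   1.66  0.78  0.85  0.31]
tool delta [ 0.0003 -0.0003 -0.0001] len 0.0
yaw -0.0035 alt 3.138
```

Call:
{"method": "play_rows", "body": {
  "targets": [
    {"jaw": 1,"dx": 0.0008,"dy": 0,"dz": 0,"yaw": -0.003},
    {"jaw": 1,"dx": 0.0008,"dy": 0,"dz": 0,"yaw": 0},
    {"jaw": 1,"dx": 0.0008,"dy": 0,"dz": 0,"yaw": 0},
    {"jaw": 1,"dx": 0.0008,"dy": 0,"dz": 0,"yaw": 0},
    {"jaw": 1,"dx": 0.0005,"dy": 0,"dz": 0,"yaw": 0}
  ]
}}

```text
clock: 20.85
tool_pos: [0.5939, 0.1098, 0.0737]
eef_rot: [0.165, 0.986, -0.006, -0.03]
contact_force: [1.6, -0.3, -1.7]
opening: 0.551
```

```bash
python3 -c "
from h import *
go(.5968,.1085,.0735,1.24)"
```

```text
t 20.85 pos [0.5939 0.1098 0.0737] ty 1.24 tilt [-0.061  -0.0016] F [ 1.6 -0.3 -1.7] Mo [-0.05 -0.58  0.01] op 0.5508 48.5 q [ 0.12  1.   -0.7   1.67  0.79  0.84  0.3 ]
tool delta [-0.0032 -0.0002  0.    ] len 0.003
yaw -0.0005 alt 3.141
```

Call:
{"method": "play_rows", "body": {
  "targets": [
    {"jaw": 1,"dx": 0.0008,"dy": 0,"dz": 0,"yaw": 0},
    {"jaw": 1,"dx": 0.0008,"dy": 0,"dz": 0,"yaw": 0},
    {"jaw": 1,"dx": 0.0008,"dy": 0,"dz": 0,"yaw": 0},
    {"jaw": 1,"dx": 0.001,"dy": 0,"dz": 0,"yaw": 0},
    {"jaw": 1,"dx": 0.001,"dy": 0,"dz": 0,"yaw": 0}
  ]
}}

```text
clock: 21.35
tool_pos: [0.5938, 0.1098, 0.0738]
eef_rot: [0.166, 0.986, -0.005, -0.026]
contact_force: [5.2, -0.7, -5.6]
opening: 0.552
```

```bash
python3 -c "
from h import *
go(.5968,.1085,.0735,1.24)"
```

```text
t 21.35 pos [0.5938 0.1098 0.0738] ty 1.237 tilt [-0.0535 -0.002 ] F [ 5.2 -0.7 -5.6] Mo [-0.12 -1.33 -0.03] op 0.5524 48.6 q [ 0.12  0.99 -0.7   1.68  0.79  0.83  0.29]
tool delta [-0.0033 -0.0003  0.0001] len 0.003
yaw -0.003 alt 3.139
```

Call:
{"method": "play_rows", "body": {
  "targets": [
    {"jaw": 1,"dx": 0.0003,"dy": 0,"dz": 0.0003,"yaw": 0},
    {"jaw": 1,"dx": 0.0006,"dy": 0,"dz": 0.0003,"yaw": 0},
    {"jaw": 1,"dx": 0.0008,"dy": 0,"dz": 0,"yaw": 0},
    {"jaw": 1,"dx": 0.0008,"dy": 0,"dz": 0,"yaw": 0},
    {"jaw": 1,"dx": 0.0008,"dy": 0,"dz": 0,"yaw": 0}
  ],
  "squeeze": 45
}}

```text
clock: 21.85
tool_pos: [0.5939, 0.1098, 0.0737]
eef_rot: [0.167, 0.986, -0.005, -0.023]
contact_force: [5.7, -0.5, -4.5]
opening: 0.551
```

```bash
python3 -c "
from h import *
st()
s=snap('side','side8'); crop(s,250,130,320,210,8,'c12'); st()"
```

```text
t 21.85 pos [0.5939 0.1098 0.0737] ty 1.235 tilt [-0.0473 -0.0023] F [ 5.7 -0.5 -4.5] Mo [-0.18 -1.37  0.02] op 0.5511 48.5 q [ 0.12  0.99 -0.7   1.68  0.8   0.82  0.28]
t 21.9 pos [0.5939 0.1098 0.0737] ty 1.235 tilt [-0.0472 -0.0023] F [ 6.1 -1.2 -5.6] Mo [-0.19 -1.44  0.03] op 0.5542 48.8 q [ 0.12  0.99 -0.7   1.68  0.8   0.82  0.28]
```

View pics/c12.png

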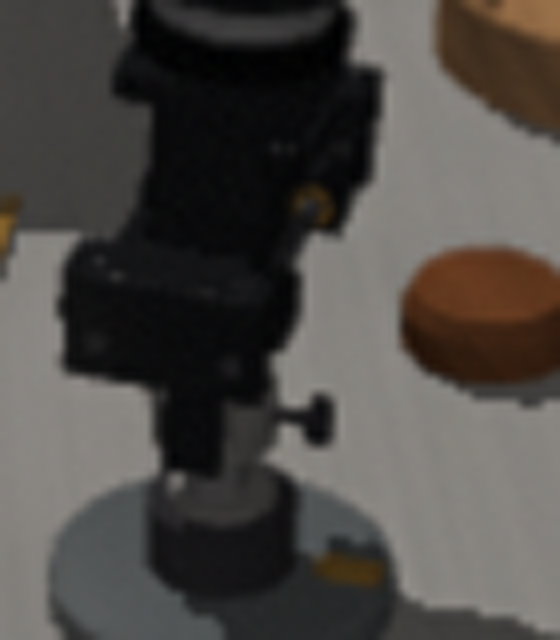

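```bash
python3 -c "
from h import *
a=load('top0'); s=snap('top','top9'); st()
d=np.abs(s['frame'].astype(int)-a['frame']).sum(2)
for n,(x,y) in dict(spacer=(355,236),b1=(295,185),b2=(333,195),b3=(371,203),sm=(301,267),lg=(252,148),hd=(336,146),blk=(181,163),cal=(152,240),br=(402,167)).items(): print(n,d[y-12:y+12,x-12:x+12].mean().round(1))
print(r.finish_job())"
```

```text
t 21.95 pos [0.5939 0.1098 0.0737] ty 1.235 tilt [-0.0473 -0.0023] F [ 6.1 -1.  -4.5] Mo [-0.15 -1.42 -0.03] op 0.55 48.4 q [ 0.12  0.99 -0.7   1.68  0.8   0.82  0.28]
spacer 152.6
b1 113.6
b2 54.3
b3 48.5
sm 153.9
lg 51.3
hd 68.3
blk 40.0
cal 51.8
br 65.7
the job is handed in; nothing more can be done
None
```

The job is handed in at about 22 s, with the arm still holding the collar pressed on the spindle's flat. The interface gives no verdict.

**What I did**
- **Turning the spindle:** I closed the fingers on the flat (opening about 21.5 mm, where 22 mm means on the flat). I turned it from about 1.02 rad to −0.328 rad. The pointer measures −0.325 to −0.34 rad in the top view, and the side view after release showed the flat facing it.
- **Picking up the collar:** I took the grey collar with the screw by its lugs (opening 49 mm) and lowered it over the spindle, screw on the flat's side.
- **Levelling:** The tool had picked up some tilt on the way. I rested the collar lightly on the shoulder (about 7 N) so it levelled in a loosened grip, gripped it again and lifted it to mid-flat.
- **Pressing on:** I drew it sideways about 3.5 mm until the screw's tip met the flat.

**Last checks**
- The collar's centre is at about 82.8 mm, against 82.5 mm for mid-flat.
- The screw points along −0.336 rad.
- The steady push is about 6 N, and the grip is set to 45 N.

**Weak points**
- The tool tilted by about 0.014 rad (0.8°) while pressing, so the collar is probably that far off level.
- The side camera's own fit put the pointer at −0.24 to −0.27 rad. I trusted the top view and the axis found by gripping.
- The arm hid the spindle from the top camera, so I did not see the flat's angle again after the collar went on.
- The final before/after picture comparison of the other objects told me nothing. The differences were large everywhere, and I did not look at the picture. That they are undisturbed rests on earlier views and on feeling no unexpected contact forces.

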